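Move the ratchet clamp from the cured joint to the fresh one

TASK

The glued brush handle in one stand has set, so move its ratchet clamp to the other stand, where two freshly glued slips are springing apart: press down the clamp's finger ring that has no cork pad under it until the ratchet lets go and the clamp springs open, then carry it over by its box joint, lay it open on the other stand's two saddles with a jaw on each side of the slips, and let go. Next squeeze its two handles together until the ratchet has clicked to its second, tight tooth, and leave it locked there, lying level on the saddles and holding the slips shut. Leave the two bottles and the jar standing where they are.

Things in the scene. Friction and masses are not known exactly. Their poses are not given: they have to be found in the camera images.
- clamp: Steel locking forceps, 230 mm, 10 mm thick, 150 g, rubber jaw pads, finger rings. Origin: pivot axis at the underside; x to the jaw tips, z up. This is the fixed half (box joint, -y jaw, +y handle); the other half (+y jaw, -y handle) turns on the pivot, its mirror image at jaw angle 0. A spring pushes it open. Starts on the cured stand, locked at the second tooth. Centre of mass at x = -39 mm.
- clamp_lock (a point): Centre of the clamp's box joint (block 32 x 22 x 10 mm, on the fixed half) at the pivot, 5 mm above the underside: the place to carry the clamp, gripped across its y (22 mm). Only the fixed half is touched there, so the clamp stays open.
- clamp_bite (a point): Middle of the inner face of the fixed (-y) jaw's pad: x = 62, y = -4.5, z = 4 mm of the clamp. Pads are 30 mm long along x and 9 mm high; the jaw tips end at x = 79 mm.
- fixed_squeeze (a point): Outer face of the fixed (+y) handle at the place to squeeze, x = -96, y = +15.7, z = 4 mm of the clamp. The handle is 6.5 mm wide and 6 mm high.
- free_squeeze (a point): Outer face of the sprung (-y) handle (polished, slippery) at the place to squeeze, 96 mm behind the pivot. The squeeze points are 31 mm apart with the jaws just gripping a blank, about 67 mm when fully open. Squeezing there takes about 10 N to pass the first tooth and 20 N the second and last; each then holds by itself.
- release_ring (a point): Top of the sprung (-y) handle's finger ring (oval, 31 x 27 mm, of 6 mm bar), x = -141, y = -24, z = 7 mm of the clamp while locked; the other ring is at y = +21 mm. The ratchet bars lie between the handles at x = -115 mm, this handle's below the other's: pressing this ring down 4 mm (about 3 N) with shut fingers parts the teeth and the clamp springs open. The ring meets the tail rest 7 mm down.
- clamp_jaw (a joint): Opening angle of the jaws, rad: 0 = pads parallel, 9 mm apart (gripping a blank); 0.38 = fully open (pads 32 mm apart). The clamp is symmetrical about the line that bisects this angle: its x axis turned by half the angle about z.
- clamp_handle (a joint): Spring bend of the sprung handle, rad: how far the handles are squeezed past the point where the jaws grip. 0 when unloaded; about 0.04 held on the first tooth (too slack), about 0.07 on the second (tight), stop at 0.12.
- cured_stand: Fixed dark wooden gluing stand with a finished blank (9 mm thick), on which the clamp starts. Same make and frame as fresh_stand.
- fresh_stand: Fixed dark wooden stand for the next joint. Origin: on the desk, under where the clamp's pivot belongs; x to the blank, z up. Base 12 mm high, x -155 to 113, y -70 to 46 mm. Cork-faced saddles across y at x = -50 and 33 (8 wide, 84 long, top 30 mm above the desk) carry the clamp. Tail rest at x -155 to -131: cork pad, top 30 mm, under the fixed ring (y 4 to 46), 6 mm lower under the sprung ring.
- fresh_stand_joint (a point): Where the pads' middle belongs on the fresh blank: x = 60, y = 0, z = 34 mm of the stand. The blank stands on edge along x (x 48 to 115, z 12 to 57 mm): two light slips, each 4.5 mm thick, that meet at y = 0, held at the far end by cheeks (x 89 to 109, up to z = 41 mm). The -y slip is fixed, the +y slip springs away at its near end.
- loose_slip (a joint): Angle of the fresh blank's +y slip away from the other, about its far end (x = 100 mm of the stand), rad: 0.07 when free (gap 4 mm at the near end), 0 = joint shut. Shutting it takes about 1 N at the near end.
- glue_bottle: White glue bottle with a yellow cap, 34 mm across, 82 mm high, standing beside the fresh stand; leave it standing where it is. Origin: centre of its underside.
- turps_bottle: Brown bottle with a white cap, 50 mm across, 125 mm high, standing by the fresh stand's far corner; leave it. Origin: centre of its underside.
- pigment_jar: Brown glass jar with a black lid, 46 mm across, 58 mm high, beside the cured stand; leave it. Origin: centre of its underside.

How it is judged (in metres and radians):
On the way, in this order (a step that is already met when the one before it is completed fails the run):
1. the ratchet is released and the clamp has sprung open on the cured stand (value of joint clamp_jaw above 0.25 rad and horizontal distance between clamp_lock and cured_stand below 0.03 m), for 0.1 s.
2. the clamp lies open on the fresh stand's saddles, a jaw on each side of the slips, let go (value of joint clamp_jaw above 0.25 rad and x of clamp_bite in the frame of fresh_stand between 0.048 and 0.08 m and y of clamp_bite in the frame of fresh_stand between -0.027 and -0.004 m and z of clamp_bite in the frame of fresh_stand between 0.024 and 0.042 m and angle between clamp's own z axis and vertical below 0.08 rad and contact force between the fingers and clamp below 0.3 N and linear speed of clamp below 0.02 m/s), for 0.2 s.
At the end, for the whole second after the job is handed in: The clamp lies level on the fresh stand's saddles (within 5 degrees), at rest, ratchet on the second tooth (handle bend above 0.055 rad), jaws gripping the blank (-0.03 to 0.04 rad) with their pads' middle 48 to 80 mm ahead of the stand's origin, the slip shut within 0.02 rad (value of joint clamp_handle above 0.055 rad and value of joint clamp_jaw between -0.03 and 0.04 rad and value of joint loose_slip below 0.02 rad and x of clamp_bite in the frame of fresh_stand between 0.048 and 0.08 m and y of clamp_bite in the frame of fresh_stand between -0.009 and -0.001 m and z of clamp_bite in the frame of fresh_stand between 0.026 and 0.042 m and angle between clamp's own z axis and vertical below 0.08 rad and linear speed of clamp below 0.02 m/s); the robot touches nothing.
It fails at once if the glue bottle is shifted by more than 25 mm or knocked over (distance of glue_bottle from where it was at the start of the episode above 0.025 m or angle between glue_bottle's own z axis and vertical above 0.4 rad).
It fails at once if the brown bottle is shifted by more than 25 mm or knocked over (distance of turps_bottle from where it was at the start of the episode above 0.025 m or angle between turps_bottle's own z axis and vertical above 0.4 rad).
It fails at once if the jar is shifted by more than 25 mm or knocked over (distance of pigment_jar from where it was at the start of the episode above 0.025 m or angle between pigment_jar's own z axis and vertical above 0.4 rad).
It also fails if it takes over 56 s, if anything falls off the work surface, if the arm or the gripper's body presses on something with over 40 N, if the wrist force passes 120 N, or if a joint passes its speed limit or range.

ROBOT

A 6-joint arm with a two-finger parallel gripper is mounted at the origin on a cart in front of the work surface, level with it; the furniture and walls round the work are solid. World frame = base frame: x ahead of the robot, y to its left, z up, the work surface at z = 0. Lengths are in mm, angles in rad, forces in N, time in s.
With the tool pointing down it reaches from about 250 to 775 mm from the base axis. Payload 4 kg.
Tool frame: the origin (TCP) lies at the very end of the fingers, on their centre line; the grasp point (between the pads) lies 19 mm behind it; z points along the fingers, y is the direction in which the jaws open and shut (so a half turn about z gives the same grasp; the last joint's range is limited). The gripper opens to 85 mm and grips with 20 to 120 N. Pads are 22 mm wide; open, the fingers measure 114 mm over their backs; the gripper's body (76 mm by 85 mm) begins 54 mm behind the grasp point. The pads swing forward as they close: fully open they stand 13 mm farther back than shut.
Start: joints at [1.15, 0.087, 1.371, -0, 1.684, -0.103], TCP at [171.872, 522.473, 231.341] pointing down, gripper open.
Joint ranges: [-3.1, 3.1], [-0.76, 2.03], [0.27, 2.55], [-1.08, 4.22], [0.17, 2.65], [-2.57, 2.57]. Speed limits (rad/s): [2.79, 2.79, 3.14, 3.14, 3.14, 3.14].

INTERFACE

Orientations are given as a unit quaternion [x, y, z, w].
In Python, from station import robot gives the robot as it stands.
- The arm moves only by the tool arm_command, never from a script. Its argument "series" is a list of rows, each an object of numbers: "x", "y", "z": the shift along the tool's x, y, z in cm; "twist": the turn about the tool's z in rad. In form: [{"x": .., "y": .., "z": .., "twist": ..}, ...]. A call has 1 to 20 rows; each row shifts and turns the pose as measured when the row begins, along the tool's axes as they then stand; what a row does not reach is not made up. A row lasts 1/8 s, in which the tool goes at most 62.5 mm and 10.7 degrees, less where a joint would pass 70% of its speed; a pose out of reach is approached as far as the arm can. A call is refused whole if a number of a shift passes 6.25 or a number of a turn 0.188, either way. A call with a gripper value outside its range is refused whole. "hand" is the closure in counts, from 0 (fully open) to 255 (shut), set as the call begins (left out, the last holds). The fingers move at their own pace and stop on an object; "grip_force" is the grip in N (left out, the last holds). Time passes only in rows, so rows that do not move let the fingers close. It gives the time, the measured TCP pose, the force and the opening at its end, in the units of the state.
- robot.observe(): the state, without advancing time (a new reading comes with each control period).
- robot.read_camera(name): name is "side" or "top"; returns the picture (420x560x3 uint8, blue, green, red); there is no depth.
- robot.camera_model(name): a dict with "mtx" (3x3 intrinsics, pixels), "extrinsics" (4x4, takes a point from world to camera coordinates). Camera axes: x right, y down, z forward; pixel columns grow to the right and rows downward; lengths in mm; the calibration is good to about 2 mm. A picture is of the moment at which its call begins. camera_model takes no time and is no camera call.
- robot.finish_job(): hands the job in, once; it reports no verdict.
The state is a dict: "t": time; "joint_pos": joint angles; "joint_velocities": joint speeds; "effort": joint torques, N m; "eef_pos": TCP position; "orientation": TCP orientation; "contact_force": force on the tool from outside, world axes, zero at the start; "wrist_torque": the same for the moment, N m; "width": finger opening in mm.
Only numpy, scipy, OpenCV 4.12 (cv2) and the standard library are available. Lean on these libraries where they do the work, as an engineer would, in place of code of your own. Each camera call takes 0.05 s, during which the arm holds its last target.

## Working session

There is one attempt and no reset: what is moved stays moved. The work goes in short steps, Python scripts to look and compute and a tool call to move; the robot and the scene stay as the last step left them, time stands still between calls to the robot, and variables do not carry over. Pictures are saved under pics/ and viewed, and the job is handed in when it is done.

Besides the shell and the picture viewer there is one more tool, called after ">>>" as name(argument=value, ...) on one line, values as JSON. arm_command: Moves the arm, as the interface text tells. Its arguments: {"type":"object","properties":{"series":{"type":"array"},"hand":{"type":"number"},"grip_force":{"type":"number"}},"required":["series"]}

```bash
mkdir -p pics; ls; python3 - <<'E'
from station import robot
import cv2
print(robot.observe())
for n in("side","top"):
    im=robot.read_camera(n); cv2.imwrite(f"pics/{n}0.png",im)
    m=robot.camera_model(n); print(n,m)
E
```

```text
pics
{'t': 0.0, 'joint_pos': array([ 1.14987831e+00,  8.79584562e-02,  1.37226921e+00, -1.63865227e-05,
        1.68360798e+00, -1.03099347e-01]), 'joint_velocities': array([ 0.00055612, -0.00247181, -0.00060562, -0.00038709,  0.0006866 ,
       -0.00121608]), 'effort': array([-5.11351482e-04, -3.51882470e+01, -3.13264203e+01, -3.33173775e-04,
        1.11723898e-02, -1.51696418e-05]), 'eef_pos': array([171.67431404, 521.98991388, 230.12965998]), 'orientation': array([ 1.58242178e-01,  9.87399694e-01, -1.08532638e-03, -2.82625889e-04]), 'contact_force': array([ 0.16523935, -1.05071889, -0.11796593]), 'wrist_torque': array([-0.02329709,  0.01411194, -0.02533861]), 'width': 85.43231914212332}
side {'mtx': array([[394.16890256,   0.        , 286.8717861 ],
       [  0.        , 394.16890256, 201.09255461],
       [  0.        ,   0.        ,   1.        ]]), 'extrinsics': array([[ 3.68770166e-01,  9.29505167e-01, -5.35808793e-03,
        -2.31237601e+02],
       [ 7.94679290e-01, -3.18259299e-01, -5.16909900e-01,
        -4.64225675e+02],
       [-4.82175684e-01,  1.86362988e-01, -8.56023041e-01,
         1.33628600e+03],
       [ 0.00000000e+00,  0.00000000e+00,  0.00000000e+00,
         1.00000000e+00]])}
top {'mtx': array([[379.30619309,   0.        , 282.02343716],
       [  0.        , 379.30619309, 207.17230617],
       [  0.        ,   0.        ,   1.        ]]), 'extrinsics': array([[ 9.09541303e-02, -9.95841572e-01,  5.18750079e-03,
        -5.59216275e+01],
       [-9.71577759e-01, -8.98787972e-02, -2.18994203e-01,
         6.03834265e+02],
       [ 2.18549777e-01,  1.48783668e-02, -9.75712370e-01,
         7.79745215e+02],
       [ 0.00000000e+00,  0.00000000e+00,  0.00000000e+00,
         1.00000000e+00]])}
```

View pics/side0.png

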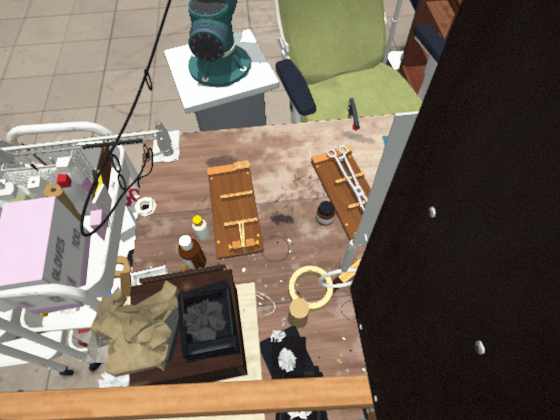

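View pics/top0.png

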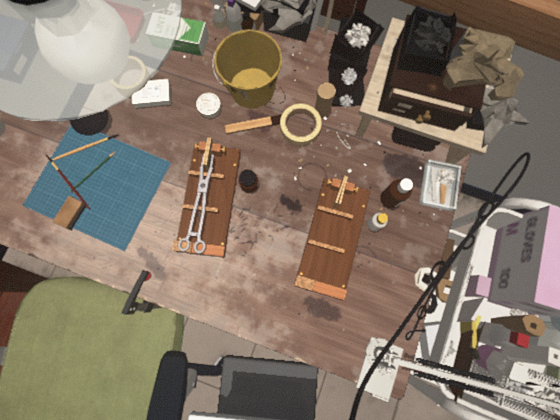

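```bash
cat > h.py <<'E'
import numpy as np, cv2
from station import robot
M={n:robot.camera_model(n) for n in("side","top")}
def proj(n,p):
    p=np.atleast_2d(np.asarray(p,float)); E=M[n]["extrinsics"];c=p@E[:3,:3].T+E[:3,3]; q=c@M[n]["mtx"].T
    return q[:,:2]/q[:,2:]
def ray(n,uv):
    E=M[n]["extrinsics"];R=E[:3,:3];o=-R.T@E[:3,3]
    d=R.T@np.linalg.inv(M[n]["mtx"])@np.array([uv[0],uv[1],1.]);return o,d/np.linalg.norm(d)
def plane(n,uv,z):
    o,d=ray(n,uv);return o+d*(z-o[2])/d[2]
def tri(uvs,uvt):
    o1,d1=ray("side",uvs);o2,d2=ray("top",uvt)
    s=np.linalg.lstsq(np.c_[d1,-d2],o2-o1,rcond=None)[0]
    a=o1+d1*s[0];b=o2+d2*s[1];return (a+b)/2,np.linalg.norm(a-b)
def crop(src,dst,x0,y0,w,h,k):
    im=cv2.imread(src)[y0:y0+h,x0:x0+w]; im=cv2.resize(im,None,fx=k,fy=k,interpolation=cv2.INTER_CUBIC)
    for i in range(0,w,10):
        cv2.line(im,(i*k,0),(i*k,6 if i%50 else 14),(0,255,255),1)
        if i%20==0: cv2.putText(im,str(x0+i),(i*k,24),0,.35,(0,255,255),1)
    for i in range(0,h,10):
        cv2.line(im,(0,i*k),(6,i*k),(0,255,255),1)
        if i%20==0: cv2.putText(im,str(y0+i),(8,i*k+4),0,.35,(0,255,255),1)
    cv2.imwrite(dst,im)
E
python3 - <<'E'
from h import *
crop("pics/top0.png","pics/t0a.png",165,130,90,135,4)
crop("pics/top0.png","pics/t0b.png",290,165,130,140,4)
crop("pics/side0.png","pics/s0a.png",300,130,90,120,5)
crop("pics/side0.png","pics/s0b.png",170,150,110,115,5)
E
```

```text
(no output)
```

View pics/t0a.png

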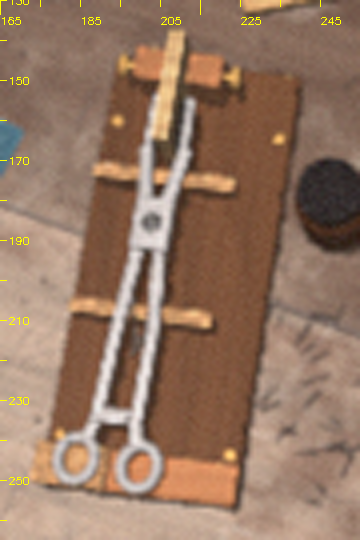

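View pics/t0b.png

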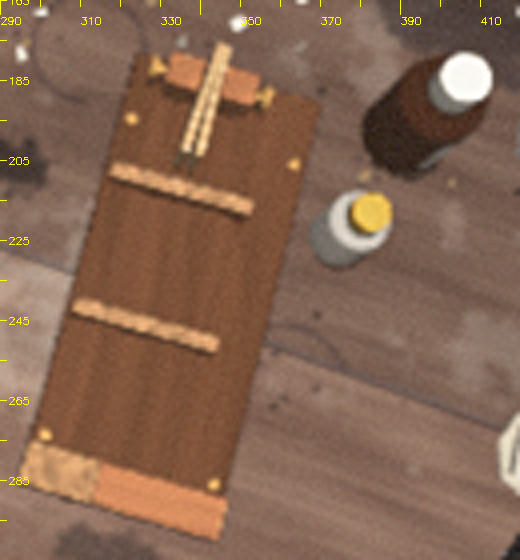

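View pics/s0a.png

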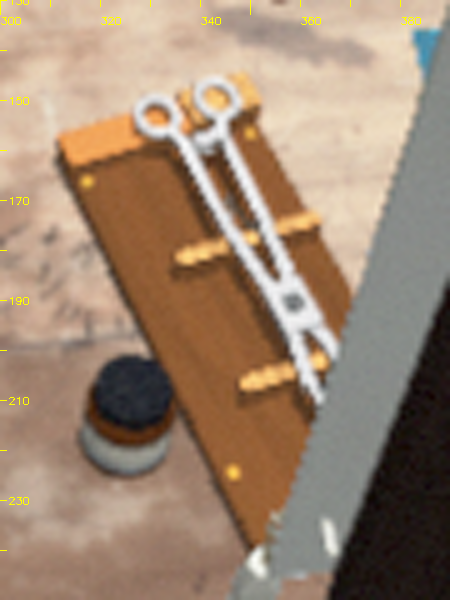

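View pics/s0b.png

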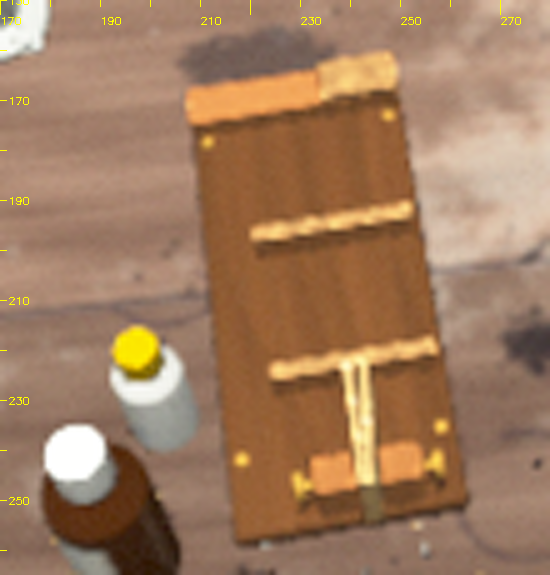

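```bash
python3 - <<'E'
from h import *
def f(name,s,t):
    p,e=tri(s,t);print(name,p.round(1),round(e,1));return p
print("fresh")
A=f("front +y",(257.4,219.2),(318,207.2));B=f("front -y",(224.4,224.2),(352.8,217.3))
C=f("rear +y",(252,191.8),(309,241.2));D=f("rear -y",(220.6,196.8),(344.2,251.7))
print(A-B,C-D,A-C,B-D)
f("corner jaw+y base",(263,252),(324.5,179)); f("corner jaw-y",(217.2,258.5),(369.5,190.5))
f("pin1",(257.8,235),(322.5,194.5));f("pin2",(218,242),(363.7,206))
f("pin3",(247.6,173),(301,273.8));f("pin4",(211.5,178.2),(343.5,286))
f("tail corner +y",(247,160.5),(297,275.5));f("tail corner -y",(207,168),(346.5,290))
f("glue cap",(197,219),(382.5,217.5));f("turps cap",(185,239.5),(406.5,184))
print("cured")
f("pivot",(358.8,190.2),(203,185.3))
f("relring",(331.4,153.4),(199.6,247));f("fixring",(343,149.2),(183.8,245))
f("rear +y",(363.5,173.5),(183,205.5));f("rear -y",(335.5,181.5),(217.5,210.3))
f("front-y",(349,206.8),(223.5,176.2))
f("pin tail -y",(317.3,166.2),(222.3,243.7));f("pin tail+y",(350,156.5),(180,238.5));f("pin jaw -y",(346.6,224.3),(234.6,164.8))
f("jar lid",(326.5,208.5),(248.5,179))
E
```

```text
fresh
front +y [624.6 -81.8  23.1] 4.6
front -y [ 607.6 -164.1   24.4] 5.2
rear +y [542.2 -67.2  24.1] 3.5
rear -y [ 525.6 -149.1   23.5] 4.2
[16.90830274 82.29567637 -1.24277553] [16.56993465 81.88341829  0.61747386] [ 82.34704488 -14.56123748  -0.96426919] [ 82.00867679 -14.97349555   0.8959802 ]
corner jaw+y base [703.2 -95.8  -3.8] 2.9
corner jaw-y [ 681.5 -206.2    4.5] 2.0
pin1 [660.  -92.9   8.2] 1.9
pin2 [ 640.9 -192.5    7.9] 3.5
pin3 [467.6 -55.9   6. ] 3.2
pin4 [ 449.  -154.3    8.9] 3.9
tail corner +y [460.2 -47.9  50.7] 2.3
tail corner -y [ 439.6 -156.5   45.7] 1.6
glue cap [ 601.1 -220.5   79.4] 2.4
turps cap [ 667.9 -256.5  124.6] 3.5
cured
pivot [649.2 191.2  36.2] 3.9
relring [505.7 180.9  25.7] 2.9
fixring [506.5 216.4  28.9] 2.3
rear +y [599.2 233.7  23.4] 2.8
rear -y [595.  151.5  24.3] 3.0
front-y [679.3 148.8  25. ] 5.2
pin tail -y [519.9 132.9   7.8] 2.5
pin tail+y [523.  233.3   7.2] 2.3
pin jaw -y [715.5 127.6   7.9] 3.3
jar lid [672.1  86.5  44.8] 5.6
```

```bash
cat >> h.py <<'E'
def fit(m,w):
    m=np.asarray(m,float);w=np.asarray(w,float);mc=m.mean(0);wc=w.mean(0);a=m-mc;b=w-wc
    th=np.arctan2((a[:,0]*b[:,1]-a[:,1]*b[:,0]).sum(),(a*b).sum());c,s=np.cos(th),np.sin(th);R=np.array([[c,-s],[s,c]])
    t=wc-R@mc;return th,t,(m@R.T+t-w)
E
python3 - <<'E'
from h import *
fs=[(33,42,30),(33,-42,30),(-50,42,30),(-50,-42,30)]
S=[(257.4,219.2),(224.4,224.2),(252,191.8),(220.6,196.8)];T=[(318,207.2),(352.8,217.3),(309,241.2),(344.2,251.7)]
for n,P in(("side",S),("top",T)):
    w=[plane(n,p,30)[:2] for p in P];th,t,r=fit([f[:2] for f in fs],w);print("fresh",n,th,t.round(1),r.round(1).tolist())
S=[(363.5,173.5),(335.5,181.5),(349,206.8)];T=[(183,205.5),(217.5,210.3),(223.5,176.2),(188.8,171.8)]
ms=[(-50,42),(-50,-42),(33,-42),(33,42)]
for n,P in(("side",S),("top",T)):
    w=[plane(n,p,30)[:2] for p in P];th,t,r=fit(ms[:len(P)],w);print("cured",n,th,t.round(1),r.round(1).tolist())
for nm,s,t,z in(("pivot",(358.8,190.2),(203,185.3),40),("rel",(331.4,153.4),(199.6,247),37),("fix",(343,149.2),(183.8,245),37),("glue",(197,219),(382.5,217.5),82),("turps",(185,239.5),(406.5,184),125),("jar",(326.5,208.5),(248.5,179),58)):
    print(nm,plane("side",s,z).round(1),plane("top",t,z).round(1))
E
```

```text
fresh side -0.1866461419606 [ 587.7 -115.5] [[-0.9, -0.0], [0.7, -1.2], [-0.0, 1.3], [0.2, -0.2]]
fresh top -0.19211631086990766 [ 581.7 -118.6] [[-0.2, -0.2], [0.3, -0.5], [-0.3, 0.8], [0.3, -0.1]]
cured side -0.02574141472464038 [650.5 190.9] [[-1.4, 2.1], [1.0, -0.7], [0.4, -1.5]]
cured top -0.03718350220556149 [645.5 188.1] [[-0.3, 1.5], [0.5, -1.0], [-0.0, -0.5], [-0.1, -0.0]]
pivot [651.3 191.6  40. ] [647.6 188.4  40. ]
rel [513.4 177.8  37. ] [504.2 177.   37. ]
fix [512.1 214.   37. ] [505.4 213.1  37. ]
glue [ 603.1 -219.2   82. ] [ 600.3 -221.1   82. ]
turps [ 668.8 -254.8  125. ] [ 667.5 -258.1  125. ]
jar [679.1  85.2  58. ] [667.3  82.3  58. ]
```

```bash
cat >> h.py <<'E'
from scipy.spatial.transform import Rotation as Ro
def go(x,y,z,yaw=None):
    "remaining shift in tool axes (cm) and twist to reach world pose; yaw = heading of tool y"
    s=robot.observe();R=Ro.from_quat(s["orientation"]).as_matrix()
    d=R.T@(np.array([x,y,z])-s["eef_pos"])/10; y0=np.arctan2(R[1,1],R[0,1])
    print("t",round(s["t"],2),"pos",s["eef_pos"].round(1),"yaw",round(y0,3),"tilt",R[:,2].round(3),"w",round(s["width"],1),"F",s["contact_force"].round(1))
    if yaw is not None:
        dw=(y0-yaw+np.pi/2)%np.pi-np.pi/2; print("twist",round(dw,3))
    print("shift cm",d.round(2),"if moved before twist"); 
    print("toolx",R[:,0].round(3),"tooly",R[:,1].round(3))
E
python3 - <<'E'
from h import *
for n in M: print(n,ray(n,(280,210))[0])
go(505,179,110,np.pi/2-.035)
E
```

```text
side [1098.50867436 -181.84184502  902.68976586]
top [421.34510166 -13.01851932 893.33334887]
t 0.1 pos [171.7 522.  230.3] yaw 1.253 tilt [-0.001 -0.002 -1.   ] w 85.4 F [-0.4 -0.3 -0.7]
twist -0.283
shift cm [-42.38 -22.15  12.06] if moved before twist
toolx [-0.95   0.312  0.   ] tooly [ 0.312  0.95  -0.002]
```

>>> arm_command(series=[{"x":-4.7,"y":-2.4,"z":0},{"x":-4.7,"y":-2.4,"z":1.2},{"x":-4.7,"y":-2.4,"z":1.2},{"x":-4.7,"y":-2.4,"z":1.2},{"x":-4.7,"y":-2.4,"z":1.2},{"x":-4.7,"y":-2.4,"z":1.2},{"x":-4.7,"y":-2.4,"z":1.2},{"x":-4.7,"y":-2.4,"z":1.2},{"x":-4.7,"y":-2.4,"z":1.2},{"twist":-0.14},{"twist":-0.14}], hand=255, grip_force=40)

```text
invalid input at $.series[0]: expected keys x, y, z, twist
```

```bash
python3 - <<'E'
from h import *
for n in("side","top"): cv2.imwrite(f"pics/{n}1.png",robot.read_camera(n))
go(505,179,60,np.pi/2-.035)
p=robot.observe()["eef_pos"]
for n in M: print(n,proj(n,p).round(1), proj(n,p+[0,0,19]).round(1))
crop("pics/top1.png","pics/t1a.png",140,150,130,120,5)
crop("pics/side1.png","pics/s1a.png",290,80,110,115,5)
E
```

```text
t 0.2 pos [171.7 522.2 230.5] yaw 1.253 tilt [-0.001 -0.001 -1.   ] w 85.2 F [ 0.8 -0.5 -0.3]
twist -0.283
shift cm [-42.38 -22.16  17.08] if moved before twist
toolx [-0.95   0.312  0.   ] tooly [ 0.312  0.95  -0.001]
side [[394.9  -8.4]] [[396.4 -14.8]]
top [[-71.4 421.8]] [[-82.6 425.9]]
```

View pics/t1a.png

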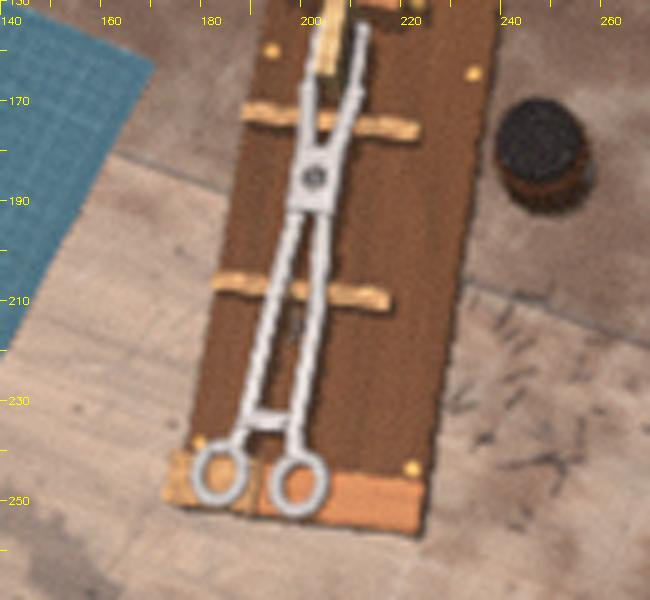

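View pics/s1a.png

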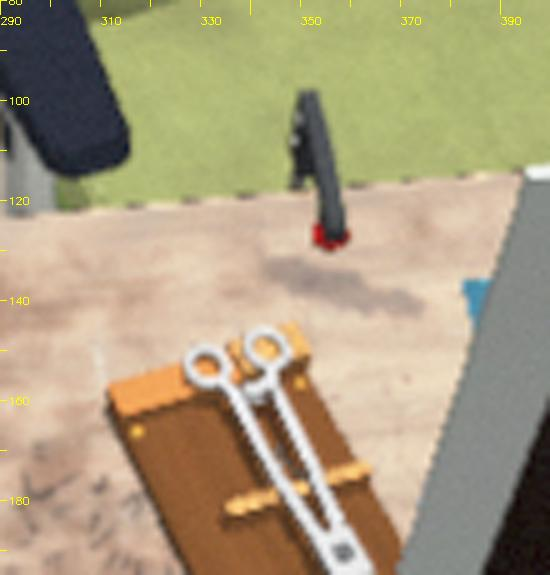

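```bash
python3 - <<'E'
from h import *
print(tri((356,127),(147,273)),tri((351,99),(128,309)))
E
```

```text
(array([436.86026465, 294.17386848,  15.84490733]), np.float64(2.943355080303675)) (array([357.34445975, 311.25675155,  49.24386202]), np.float64(4.862506114683555))
```

>>> arm_command(series=[{"x":-4.7,"y":-2.4,"z":0,"twist":0},{"x":-4.7,"y":-2.4,"z":0.5,"twist":0},{"x":-4.7,"y":-2.4,"z":0.5,"twist":0},{"x":-4.7,"y":-2.4,"z":0.5,"twist":0},{"x":-4.7,"y":-2.4,"z":0.5,"twist":0},{"x":-4.7,"y":-2.4,"z":0.5,"twist":0},{"x":-4.7,"y":-2.4,"z":1.5,"twist":0},{"x":-4.7,"y":-2.4,"z":3,"twist":0},{"x":-4.7,"y":-2.4,"z":3,"twist":0},{"x":0,"y":0,"z":2,"twist":-0.14},{"x":0,"y":0,"z":1,"twist":-0.14}], hand=255, grip_force=40)

```text
t: 1.58
eef_pos: [517.3, 174.6, 95.5]
orientation: [0.014, 1.0, 0.0, 0.001]
contact_force: [-0.3, 0.5, -0.7]
width: 0.0
```

```bash
python3 - <<'E'
from h import *
for n in("side","top"): cv2.imwrite(f"pics/{n}1.png",robot.read_camera(n))
go(505,179,60,np.pi/2-.035)
p=robot.observe()["eef_pos"]
for n in M: print(n,proj(n,p).round(1), proj(n,p+[0,0,19]).round(1))
crop("pics/top1.png","pics/t1a.png",140,150,130,120,5)
crop("pics/side1.png","pics/s1a.png",290,80,110,115,5)
E
```

```text
t 1.68 pos [516.6 174.9  95.3] yaw 1.539 tilt [ 0. -0. -1.] w -0.1 F [-0.5  0.3  0.5]
twist 0.004
shift cm [1.18 0.38 3.53] if moved before twist
toolx [-1.     0.031 -0.   ] tooly [ 0.031  1.    -0.   ]
side [[332.9 140.9]] [[333.6 136.1]]
top [[195.7 238. ]] [[193.7 236.8]]
```

View pics/t1a.png

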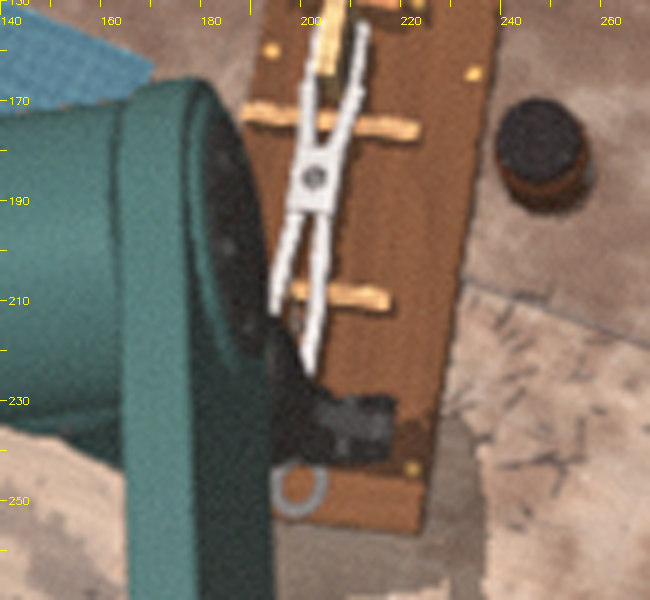

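View pics/s1a.png

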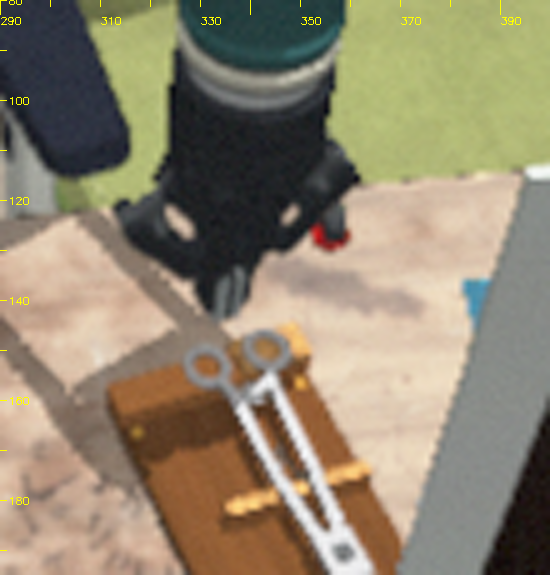

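```bash
python3 - <<'E'
from h import *
o=np.array([-2.2,-1.8])
for nm,s,t,z in(("pivot",(358.8,190.2),(203,185.3),40),("rel",(331.4,153.4),(199.6,247),37),("fix",(343,149.2),(183.8,245),37),("fresh front +",(257.4,219.2),(318,207.2),30),("fresh rear-",(220.6,196.8),(344.2,251.7),30)):
    s=np.array(s)+o;p,e=tri(s,t);print(nm,p.round(1),round(e,1),plane("side",s,z).round(1),plane("top",t,z).round(1))
E
```

```text
pivot [646.4 187.2  44.2] 0.4 [644.2 188.8  40. ] [647.6 188.4  40. ]
rel [504.2 176.5  35. ] 1.8 [505.5 174.8  37. ] [504.2 177.   37. ]
fix [505.  211.6  38.4] 2.3 [504.1 211.1  37. ] [505.4 213.1  37. ]
fresh front + [622.2 -83.6  30.5] 0.4 [621.9 -83.8  30. ] [622.4 -83.5  30. ]
fresh rear- [ 524.1 -150.6   31.2] 1.3 [ 523.1 -151.1   30. ] [ 524.4 -150.1   30. ]
```

>>> arm_command(series=[{"x":1.3,"y":-0.05,"z":0,"twist":0},{"x":0,"y":0,"z":3,"twist":0},{"x":0,"y":0,"z":1.7,"twist":0},{"x":0,"y":0,"z":0.3,"twist":0},{"x":0,"y":0,"z":0,"twist":0}])

```text
t: 2.3
eef_pos: [503.1, 176.7, 48.5]
orientation: [0.018, 1.0, 0.001, 0.003]
contact_force: [0.4, -0.4, -0.4]
width: -0.1
```

```bash
python3 - <<'E'
from h import *
go(504,174,32,np.pi/2-.035)
cv2.imwrite("pics/side2.png",robot.read_camera("side"))
crop("pics/side2.png","pics/s2a.png",290,80,110,115,5)
E
```

```text
t 2.3 pos [503.1 176.7  48.5] yaw 1.535 tilt [ 0.006  0.002 -1.   ] w -0.1 F [ 0.4 -0.4 -0.4]
twist -0.001
shift cm [-0.09 -0.27  1.65] if moved before twist
toolx [-0.999  0.036 -0.006] tooly [0.036 0.999 0.002]
```

View pics/s2a.png

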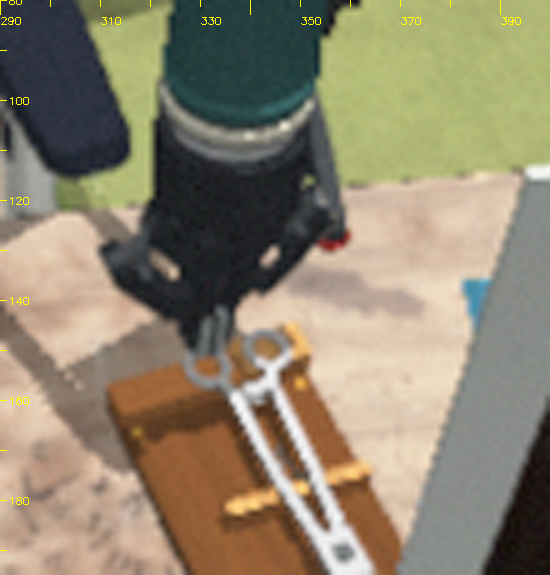

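>>> arm_command(series=[{"x":0,"y":-0.3,"z":0.6,"twist":0},{"x":0,"y":0,"z":0.4,"twist":0},{"x":0,"y":0,"z":0.3,"twist":0},{"x":0,"y":0,"z":0.2,"twist":0},{"x":0,"y":0,"z":0.2,"twist":0},{"x":0,"y":0,"z":0.1,"twist":0}])

```text
t: 3.1
eef_pos: [505.2, 173.8, 32.4]
orientation: [0.018, 1.0, 0.001, 0.005]
contact_force: [-1.0, -0.1, 2.5]
width: -0.0
```

```bash
python3 - <<'E'
from h import *
go(504,174,31,np.pi/2-.035)
for n in("side","top"):cv2.imwrite(f"pics/{n}3.png",robot.read_camera(n))
crop("pics/side3.png","pics/s3a.png",290,80,110,115,5)
crop("pics/top3.png","pics/t3a.png",140,150,130,120,5)
E
```

```text
t 3.1 pos [505.2 173.8  32.4] yaw 1.535 tilt [ 0.011  0.003 -1.   ] w -0.0 F [-1.  -0.1  2.5]
twist -0.001
shift cm [0.12 0.02 0.14] if moved before twist
toolx [-0.999  0.036 -0.011] tooly [0.036 0.999 0.003]
```

View pics/s3a.png

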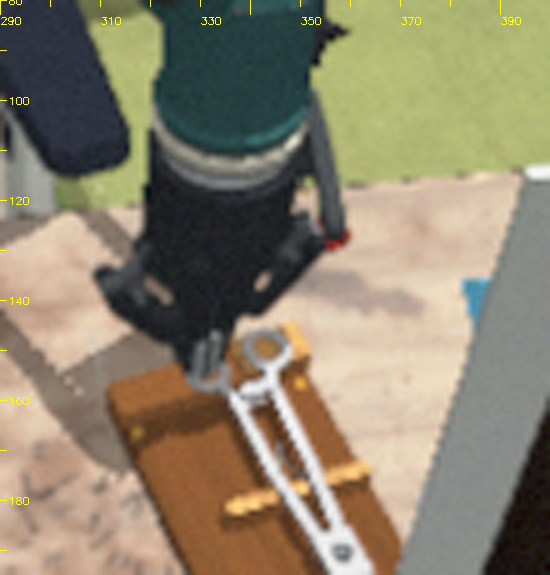

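View pics/t3a.png

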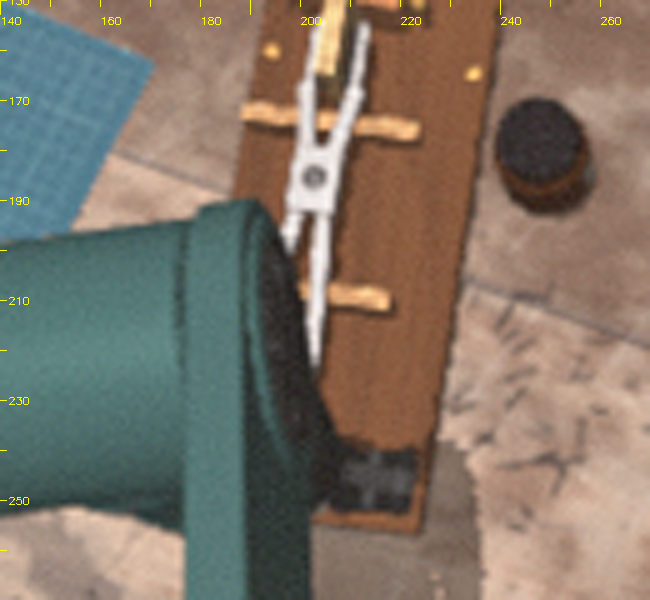

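Contact at about 2.5 N, ring partly pressed and the clamp still locked. I press a little further.

>>> arm_command(series=[{"x":0,"y":0,"z":0.15,"twist":0},{"x":0,"y":0,"z":0.15,"twist":0},{"x":0,"y":0,"z":0.1,"twist":0}])

```text
t: 3.58
eef_pos: [505.8, 174.4, 29.7]
orientation: [0.018, 1.0, 0.002, 0.006]
contact_force: [-2.6, 0.1, 8.3]
width: 0.1
```

```bash
python3 - <<'E'
from h import *
go(504,174,31,np.pi/2-.035)
for n in("side",):cv2.imwrite(f"pics/{n}4.png",robot.read_camera(n))
crop("pics/side4.png","pics/s4a.png",290,80,110,115,5)
E
```

```text
t 3.58 pos [505.8 174.4  29.7] yaw 1.535 tilt [ 0.013  0.004 -1.   ] w 0.1 F [-2.6  0.1  8.3]
twist -0.001
shift cm [ 0.17 -0.05 -0.13] if moved before twist
toolx [-0.999  0.036 -0.012] tooly [0.036 0.999 0.004]
```

View pics/s4a.png

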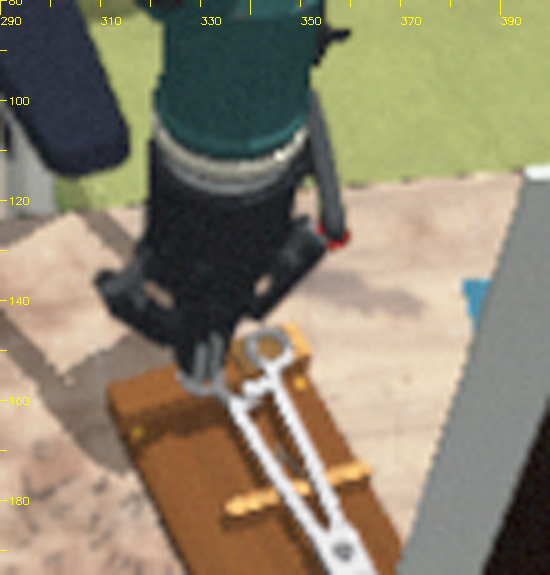

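>>> arm_command(series=[{"x":0,"y":0,"z":-0.15,"twist":0},{"x":0,"y":0,"z":0,"twist":0},{"x":0,"y":0,"z":0,"twist":0}])

```text
t: 4.0
eef_pos: [505.8, 174.5, 30.9]
orientation: [0.018, 1.0, 0.002, 0.006]
contact_force: [-0.0, 0.3, 0.8]
width: 0.5
```

```bash
python3 - <<'E'
from h import *
go(504,174,31,np.pi/2-.035)
for n in("side",):cv2.imwrite(f"pics/{n}5.png",robot.read_camera(n))
crop("pics/side5.png","pics/s5a.png",290,80,110,115,5)
E
```

```text
t 4.0 pos [505.8 174.5  30.9] yaw 1.535 tilt [ 0.013  0.004 -1.   ] w 0.5 F [-0.   0.3  0.8]
twist -0.001
shift cm [ 0.18 -0.06 -0.02] if moved before twist
toolx [-0.999  0.036 -0.013] tooly [0.036 0.999 0.004]
```

View pics/s5a.png

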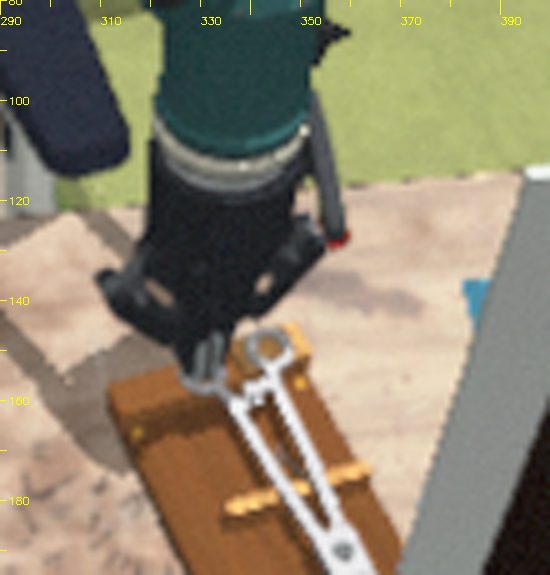

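>>> arm_command(series=[{"x":0,"y":-0.8,"z":0,"twist":0},{"x":0,"y":-1.0,"z":0,"twist":0},{"x":0,"y":-1.0,"z":-0.4,"twist":0},{"x":0,"y":0,"z":-3,"twist":0}])

```text
t: 4.55
eef_pos: [501.4, 142.9, 61.6]
orientation: [0.018, 1.0, 0.001, 0.002]
contact_force: [-0.1, 0.4, -1.1]
width: -0.3
```

```bash
python3 - <<'E'
from h import *
go(504,174,31,np.pi/2-.035)
for n in("side",):cv2.imwrite(f"pics/{n}6.png",robot.read_camera(n))
crop("pics/side6.png","pics/s6a.png",290,80,110,115,5)
E
```

```text
t 4.55 pos [501.4 142.9  61.6] yaw 1.534 tilt [ 0.004  0.001 -1.   ] w -0.3 F [-0.1  0.4 -1.1]
twist -0.001
shift cm [-0.13  3.12  3.06] if moved before twist
toolx [-0.999  0.036 -0.004] tooly [0.036 0.999 0.002]
```

View pics/s6a.png

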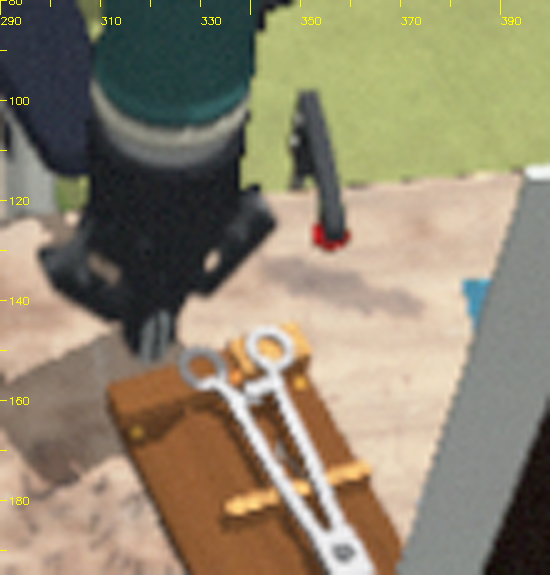

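```bash
python3 - <<'E'
from h import *
cv2.imwrite("pics/top6.png",robot.read_camera("top"))
crop("pics/top6.png","pics/t6a.png",160,130,100,130,4)
E
```

```text
(no output)
```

View pics/t6a.png

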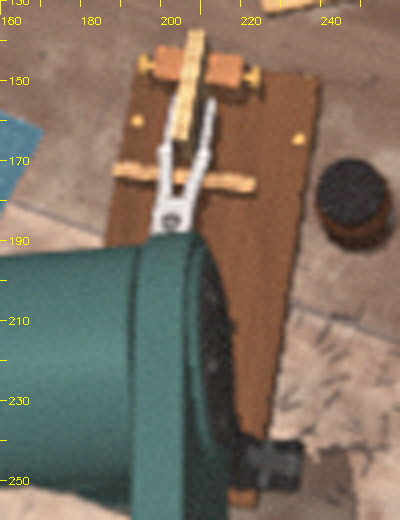

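>>> arm_command(series=[{"x":-0.1,"y":3.2,"z":0,"twist":0},{"x":0,"y":0,"z":1.4,"twist":0},{"x":0,"y":0,"z":0.6,"twist":0},{"x":0,"y":0,"z":0.4,"twist":0},{"x":0,"y":0,"z":0.3,"twist":0},{"x":0,"y":0,"z":0.2,"twist":0}])

```text
t: 5.4
eef_pos: [507.5, 172.7, 34.2]
orientation: [0.02, 1.0, 0.001, 0.007]
contact_force: [-0.6, 0.3, 1.4]
width: 0.1
```

```bash
python3 - <<'E'
from h import *
go(504,174,31,np.pi/2-.035)
E
```

```text
t 5.4 pos [507.5 172.7  34.2] yaw 1.531 tilt [ 0.014  0.001 -1.   ] w 0.1 F [-0.6  0.3  1.4]
twist -0.004
shift cm [0.36 0.11 0.32] if moved before twist
toolx [-0.999  0.039 -0.014] tooly [0.039 0.999 0.002]
```

>>> arm_command(series=[{"x":0,"y":0,"z":0.25,"twist":0},{"x":0,"y":0,"z":0.15,"twist":0},{"x":0,"y":-0.4,"z":0.07,"twist":0},{"x":0,"y":-0.6,"z":0.05,"twist":0},{"x":0,"y":-0.8,"z":0.05,"twist":0}])

```text
t: 6.02
eef_pos: [508.4, 154.5, 30.3]
orientation: [0.019, 1.0, 0.001, 0.009]
contact_force: [0.0, 0.9, 0.3]
width: -0.1
```

```bash
python3 - <<'E'
from h import *
go(504,174,31,np.pi/2-.035)
for n in("side",):cv2.imwrite(f"pics/{n}7.png",robot.read_camera(n))
crop("pics/side7.png","pics/s7a.png",290,80,110,115,5)
E
```

```text
t 6.03 pos [508.4 154.5  30.3] yaw 1.532 tilt [ 0.018  0.002 -1.   ] w -0.1 F [0.  0.9 0.3]
twist -0.003
shift cm [ 0.51  1.93 -0.08] if moved before twist
toolx [-0.999  0.038 -0.018] tooly [0.038 0.999 0.003]
```

View pics/s7a.png

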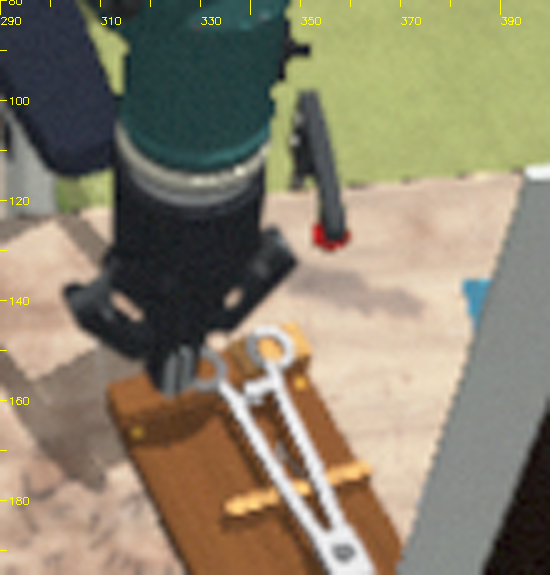

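>>> arm_command(series=[{"x":0,"y":-1.5,"z":-1.0,"twist":0},{"x":1.7,"y":-1,"z":-1.0,"twist":0},{"x":0,"y":0,"z":0,"twist":0}])

```text
t: 6.45
eef_pos: [488.9, 125.6, 49.9]
orientation: [0.02, 1.0, -0.0, 0.008]
contact_force: [-0.1, -0.4, -1.1]
width: -0.3
```

```bash
python3 - <<'E'
from h import *
go(492,172,40,np.pi/2-.035)
for n in("side",):cv2.imwrite(f"pics/{n}8.png",robot.read_camera(n))
crop("pics/side8.png","pics/s8a.png",310,130,60,50,10)
crop("pics/side0.png","pics/s0z.png",310,130,60,50,10)
E
```

```text
t 6.45 pos [488.9 125.6  49.9] yaw 1.53 tilt [ 0.016 -0.001 -1.   ] w -0.3 F [-0.1 -0.4 -1.1]
twist -0.006
shift cm [-0.11  4.65  0.99] if moved before twist
toolx [-0.999  0.041 -0.016] tooly [0.041 0.999 0.   ]
```

View pics/s8a.png

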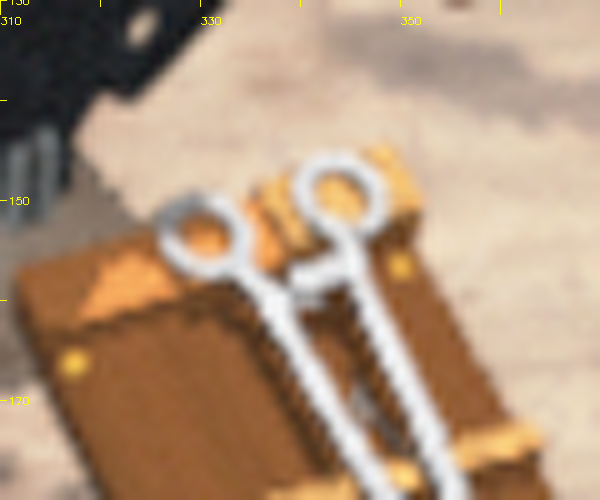

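View pics/s0z.png

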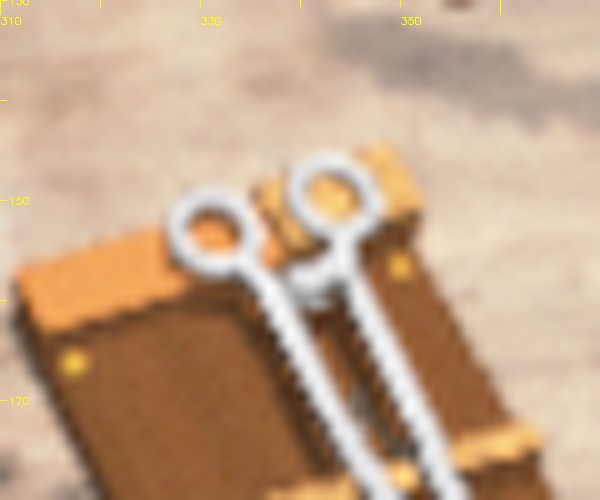

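>>> arm_command(series=[{"x":-0.1,"y":4.6,"z":0,"twist":0},{"x":0,"y":0,"z":0.6,"twist":0},{"x":0,"y":0,"z":0.5,"twist":0},{"x":0,"y":0,"z":0.3,"twist":0},{"x":0,"y":0,"z":0.2,"twist":0},{"x":0,"y":0,"z":0.2,"twist":0}])

```text
t: 7.25
eef_pos: [494.6, 170.3, 30.7]
orientation: [0.022, 1.0, -0.0, 0.009]
contact_force: [-0.4, 0.3, 3.4]
width: -0.4
```

```bash
python3 - <<'E'
from h import *
go(492,172,31,np.pi/2-.035)
for n in("side",):cv2.imwrite(f"pics/{n}9.png",robot.read_camera(n))
crop("pics/side9.png","pics/s9a.png",310,130,60,50,10)
E
```

```text
t 7.25 pos [494.6 170.3  30.7] yaw 1.527 tilt [ 0.018 -0.001 -1.   ] w -0.4 F [-0.4  0.3  3.4]
twist -0.009
shift cm [ 0.27  0.16 -0.03] if moved before twist
toolx [-0.999  0.044 -0.018] tooly [ 0.044  0.999 -0.001]
```

View pics/s9a.png

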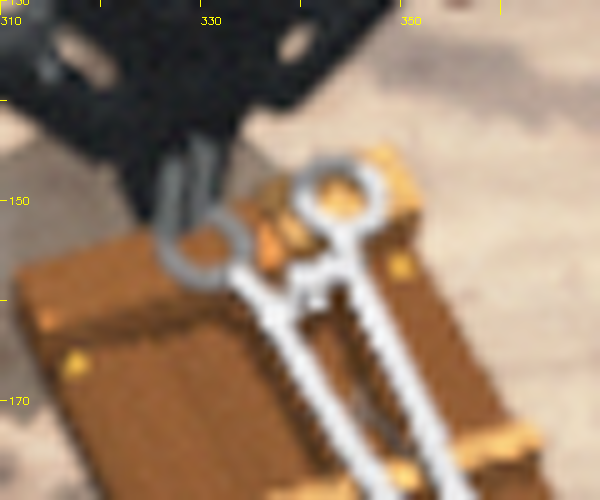

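>>> arm_command(series=[{"x":0,"y":0,"z":0.12,"twist":0},{"x":0,"y":0,"z":0.08,"twist":0},{"x":0,"y":0,"z":0,"twist":0}])

```text
t: 7.68
eef_pos: [495.4, 170.0, 30.2]
orientation: [0.022, 1.0, -0.0, 0.01]
contact_force: [-1.5, -0.5, 1.5]
width: 0.1
```

```bash
python3 - <<'E'
from h import *
go(492,172,31,np.pi/2-.035)
for n in("side",):cv2.imwrite(f"pics/{n}10.png",robot.read_camera(n))
crop("pics/side10.png","pics/s10a.png",310,130,60,50,10)
E
```

```text
t 7.67 pos [495.4 170.   30.2] yaw 1.527 tilt [ 0.02  -0.001 -1.   ] w 0.1 F [-1.5 -0.5  1.5]
twist -0.009
shift cm [ 0.35  0.19 -0.09] if moved before twist
toolx [-0.999  0.044 -0.02 ] tooly [ 0.044  0.999 -0.001]
```

View pics/s10a.png

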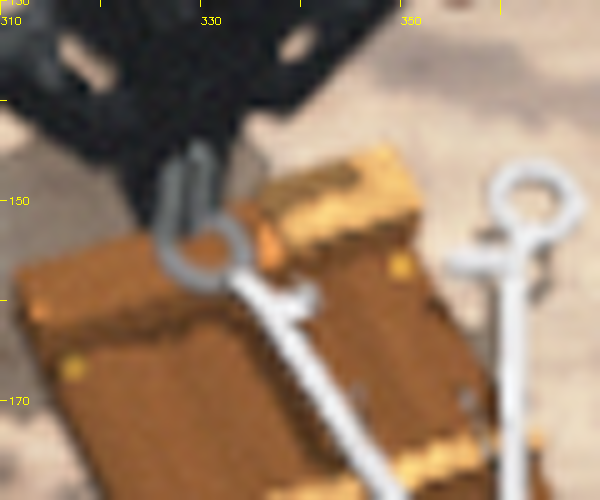

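>>> arm_command(series=[{"x":0,"y":0,"z":-1.5,"twist":0},{"x":0,"y":0,"z":-4,"twist":0},{"x":1.5,"y":-5,"z":-4,"twist":0},{"x":1.5,"y":-5,"z":0,"twist":0},{"x":1.5,"y":-5,"z":0,"twist":0}], hand=50)

```text
t: 8.35
eef_pos: [443.2, 23.1, 128.1]
orientation: [0.018, 1.0, -0.002, 0.011]
contact_force: [0.4, -0.2, -0.6]
width: 68.7
```

```bash
python3 - <<'E'
from h import *
for n in("side","top"):cv2.imwrite(f"pics/{n}11.png",robot.read_camera(n))
go(647,188,100,np.pi/2-.035)
crop("pics/side11.png","pics/s11a.png",310,130,90,100,6)
crop("pics/top11.png","pics/t11a.png",150,130,110,130,4)
E
```

```text
t 8.45 pos [442.6  20.6 128. ] yaw 1.527 tilt [ 0.022 -0.006 -1.   ] w 68.6 F [0.  0.9 0.5]
twist -0.009
shift cm [-19.62  17.62   3.15] if moved before twist
toolx [-0.999  0.043 -0.022] tooly [ 0.044  0.999 -0.005]
```

View pics/s11a.png

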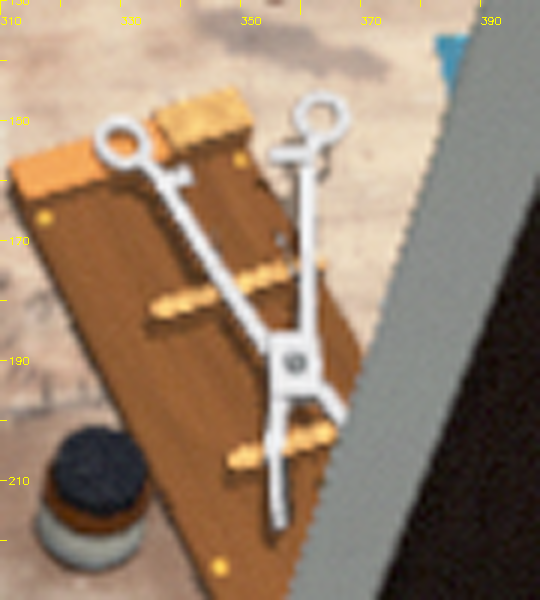

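View pics/t11a.png

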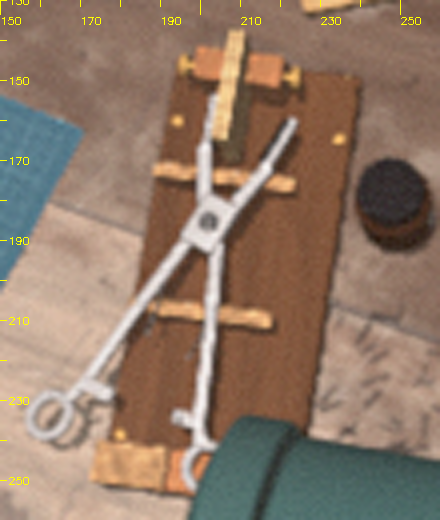

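```bash
python3 - <<'E'
from h import *
o=np.array([-2.2,-1.8])
def c(x,y): return np.array([150+x/4,130+y/4])
def cs(x,y): return np.array([310+x/6,130+y/6])+o
P=plane("top",c(208,221),40);F=plane("top",c(51,415),37);J=plane("top",c(293,122),38);J2=plane("top",c(213,97),38)
print(P.round(1),F.round(1))
print("tri pivot",tri(cs(295,361),c(208,221)),"ring",tri(cs(321,118),c(51,415)))
d=(F-P)[:2];print("dist",np.hypot(*d),"yaw fixed",np.arctan2(-d[1],-d[0])+np.arctan2(21,141))
d=(J-P)[:2];print("fixed jaw yaw",np.arctan2(d[1],d[0])+np.arctan2(8,77),np.hypot(*d))
d=(J2-P)[:2];print("free jaw yaw",np.arctan2(d[1],d[0])-np.arctan2(8,77),np.hypot(*d))
E
```

```text
[647.5 190.7  40. ] [526.5 264.5  37. ]
tri pivot (array([646.33997303, 189.0843524 ,  43.44835834]), np.float64(1.5762281554184048)) ring (array([526.42662059, 264.22116597,  36.35352513]), np.float64(0.9812442703067066))
dist 141.75255991192378 yaw fixed -0.3998893278917546
fixed jaw yaw -0.45827146682623776 77.63801679390541
free jaw yaw 0.0003911713556667834 77.28663941948157
```

>>> arm_command(series=[{"x":-3.9,"y":3.5,"z":0,"twist":0},{"x":-3.9,"y":3.5,"z":0,"twist":0},{"x":-3.9,"y":3.5,"z":0,"twist":0},{"x":-3.9,"y":3.5,"z":0,"twist":0},{"x":-3.9,"y":3.5,"z":0,"twist":0},{"x":0,"y":0,"z":2,"twist":0.18},{"x":0,"y":0,"z":1,"twist":0.18},{"x":0,"y":0,"z":0,"twist":0}], hand=80)

```text
t: 9.45
eef_pos: [653.1, 197.9, 101.6]
orientation: [0.205, 0.979, 0.001, 0.012]
contact_force: [-0.2, -0.1, -0.2]
width: 58.4
```

```bash
python3 - <<'E'
from h import *
go(646.8,189.7,16,np.pi/2-.42)
E
```

```text
t 9.45 pos [653.1 197.9 101.6] yaw 1.157 tilt [ 0.024 -0.003 -1.   ] w 58.4 F [-0.2 -0.1 -0.2]
twist 0.007
shift cm [ 0.45 -1.06  8.55] if moved before twist
toolx [-0.915  0.402 -0.023] tooly [0.402 0.916 0.006]
```

>>> arm_command(series=[{"x":0.55,"y":-1.1,"z":3,"twist":0},{"x":0,"y":0,"z":3,"twist":0},{"x":0,"y":0,"z":1,"twist":0},{"x":0,"y":0,"z":0,"twist":0}])

```text
t: 9.95
eef_pos: [647.0, 191.9, 34.4]
orientation: [0.199, 0.98, 0.002, 0.015]
contact_force: [-0.2, -0.2, 0.4]
width: 58.9
```

```bash
python3 - <<'E'
from h import *
go(646.8,189.7,16,np.pi/2-.42)
for n in("side","top"):cv2.imwrite(f"pics/{n}12.png",robot.read_camera(n))
crop("pics/side12.png","pics/s12a.png",310,130,90,100,6)
crop("pics/top12.png","pics/t12a.png",150,130,110,130,4)
E
```

```text
t 9.95 pos [647.  191.9  34.4] yaw 1.169 tilt [ 0.03  -0.001 -1.   ] w 58.9 F [-0.2 -0.2  0.4]
twist 0.018
shift cm [-0.01 -0.23  1.84] if moved before twist
toolx [-0.92   0.391 -0.028] tooly [0.391 0.92  0.01 ]
```

View pics/s12a.png

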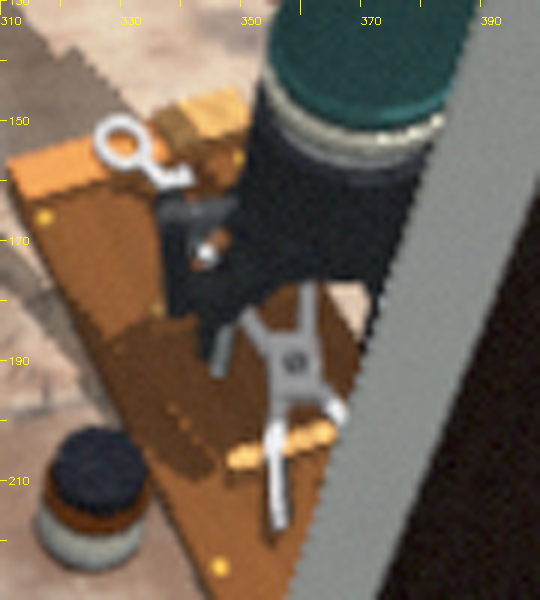

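View pics/t12a.png

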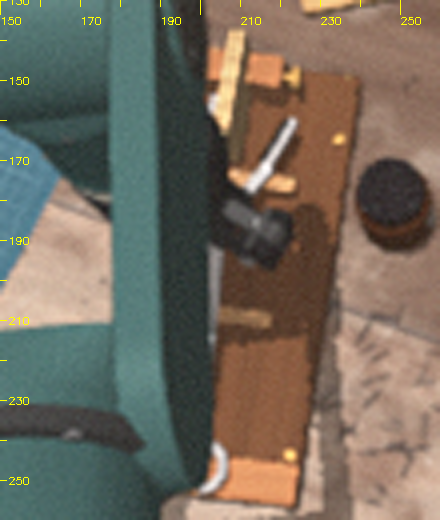

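>>> arm_command(series=[{"x":0,"y":-0.2,"z":1.2,"twist":0},{"x":0,"y":0,"z":0.5,"twist":0},{"x":0,"y":0,"z":0,"twist":0}])

```text
t: 10.42
eef_pos: [649.2, 190.4, 20.5]
orientation: [0.199, 0.98, 0.004, 0.018]
contact_force: [0.2, 0.2, 0.6]
width: 58.7
```

>>> arm_command(series=[{"x":0,"y":0,"z":0,"twist":0},{"x":0,"y":0,"z":0,"twist":0},{"x":0,"y":0,"z":0,"twist":0},{"x":0,"y":0,"z":0,"twist":0}], hand=255, grip_force=50)

```text
t: 10.92
eef_pos: [650.9, 198.6, 22.0]
orientation: [0.196, 0.98, 0.011, 0.02]
contact_force: [-3.4, 9.3, -1.0]
width: 21.5
```

```bash
python3 - <<'E'
from h import *
go(646.8,189.7,16,np.pi/2-.42)
E
```

```text
t 10.93 pos [650.9 198.6  22. ] yaw 1.176 tilt [ 0.043  0.014 -0.999] w 21.5 F [-3.4  9.3 -1. ]
twist 0.025
shift cm [ 0.06 -0.99  0.57] if moved before twist
toolx [-0.922  0.385 -0.034] tooly [0.385 0.923 0.03 ]
```

```bash
python3 - <<'E'
from h import *
for n in("side","top"):cv2.imwrite(f"pics/{n}13.png",robot.read_camera(n))
crop("pics/side13.png","pics/s13a.png",310,130,90,100,6)
crop("pics/top13.png","pics/t13a.png",150,130,110,130,4)
E
```

```text
(no output)
```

View pics/s13a.png

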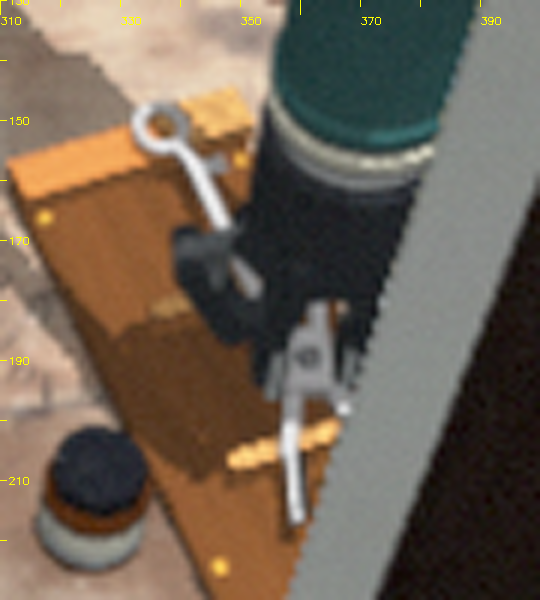

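View pics/t13a.png

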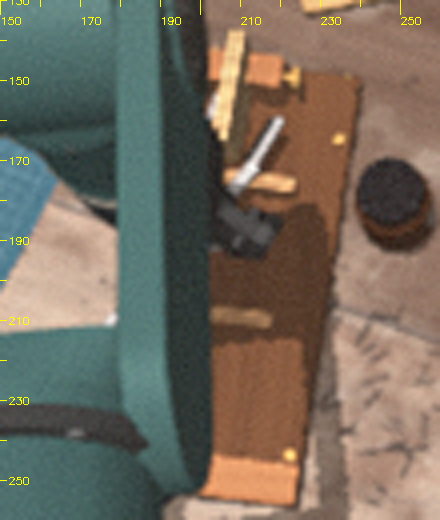

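>>> arm_command(series=[{"x":0,"y":0,"z":-1.5,"twist":0},{"x":0,"y":0,"z":-3,"twist":0},{"x":0,"y":0,"z":-4,"twist":0},{"x":0,"y":0,"z":-3,"twist":0},{"x":0,"y":0,"z":0,"twist":0}])

```text
t: 11.65
eef_pos: [643.7, 202.4, 136.3]
orientation: [0.193, 0.981, 0.014, 0.017]
contact_force: [0.7, -0.4, -1.2]
width: 20.5
```

```bash
python3 - <<'E'
from h import *
go(581.7,-118.6,140,np.pi/2-.19-.19)
for n in("side","top"):cv2.imwrite(f"pics/{n}14.png",robot.read_camera(n))
crop("pics/side14.png","pics/s14a.png",310,80,90,140,4)
E
```

```text
t 11.65 pos [643.7 202.4 136.3] yaw 1.182 tilt [ 0.038  0.021 -0.999] w 20.5 F [ 0.7 -0.4 -1.2]
twist -0.008
shift cm [ -6.45 -32.03  -1.3 ] if moved before twist
toolx [-0.925  0.379 -0.027] tooly [0.378 0.925 0.034]
```

View pics/s14a.png

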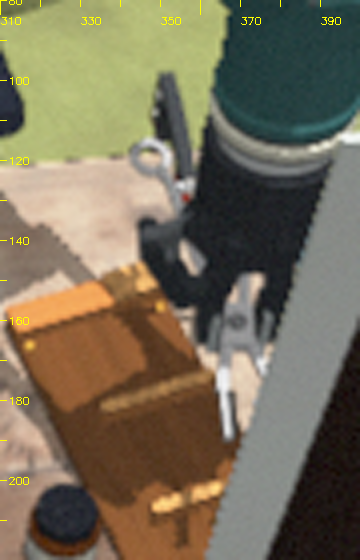

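View pics/top14.png

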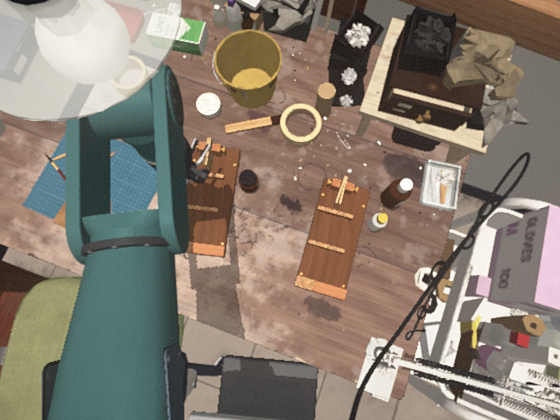

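>>> arm_command(series=[{"x":-0.4,"y":-2,"z":0,"twist":0},{"x":-0.9,"y":-4.6,"z":0,"twist":0},{"x":-0.9,"y":-4.6,"z":0,"twist":0},{"x":-0.9,"y":-4.6,"z":0,"twist":0},{"x":-0.9,"y":-4.6,"z":0,"twist":0},{"x":-0.9,"y":-4.6,"z":0,"twist":0},{"x":-0.9,"y":-4.6,"z":0,"twist":0},{"x":-0.4,"y":-2,"z":0,"twist":0},{"x":0,"y":0,"z":0,"twist":0}])

```text
t: 12.88
eef_pos: [562.7, -132.7, 104.0]
orientation: [0.196, 0.981, 0.008, -0.003]
contact_force: [0.4, 0.2, -1.9]
width: 21.1
```

```bash
python3 - <<'E'
from h import *
go(581.7,-118.6,100,np.pi/2-.19-.19)
for n in("side","top"):cv2.imwrite(f"pics/{n}15.png",robot.read_camera(n))
p=robot.observe()["eef_pos"]
for n in M: print(n,proj(n,p+[0,0,24]))
crop("pics/side15.png","pics/s15a.png",190,100,110,150,4)
crop("pics/top15.png","pics/t15a.png",270,150,150,150,4)
E
```

```text
t 12.88 pos [ 562.7 -132.7  104. ] yaw 1.176 tilt [-0.003  0.017 -1.   ] w 21.1 F [ 0.4  0.2 -1.9]
twist -0.015
shift cm [-1.22  2.02  0.42] if moved before twist
toolx [-0.923  0.384  0.01 ] tooly [0.384 0.923 0.014]
side [[225.1775557  183.61025346]]
top [[343.69141633 226.78248978]]
```

View pics/s15a.png

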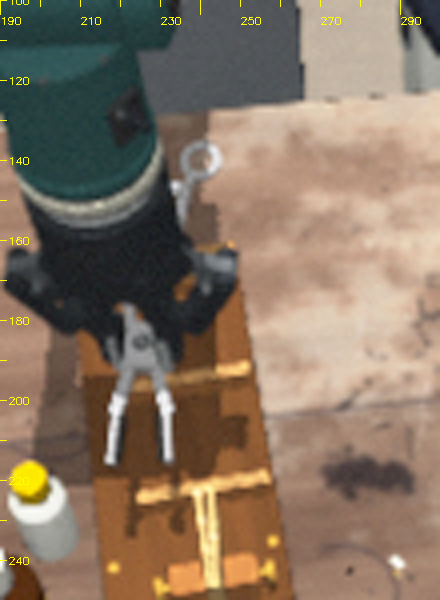

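View pics/t15a.png

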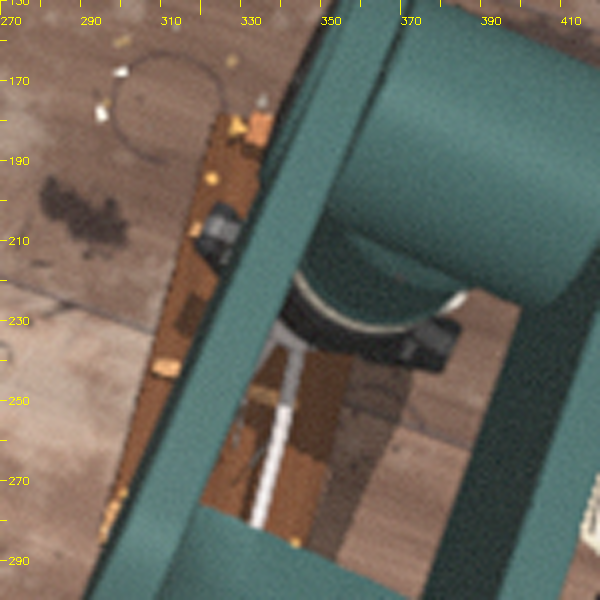

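```bash
python3 - <<'E'
from h import *
o=np.array([-2.2,-1.8])
def cs(x,y): return np.array([190+x/4,100+y/4])+o
for dz in(16,22):
    z=104+dz
    P=plane("side",cs(142,342),z);L=plane("side",cs(112,462),z-1);R=plane("side",cs(167,460),z-1);F=plane("side",cs(200,160),z-3)
    print(dz,"P",P.round(1),"tips",L.round(1),R.round(1),"ring",F.round(1))
    for nm,q in(("tipL",L),("tipR",R),("ring",F)):
        d=(q-P)[:2];print(nm,np.hypot(*d).round(1),round(np.arctan2(d[1],d[0]),3))
    d=(P-F)[:2];print("fixed yaw",np.arctan2(d[1],d[0])+np.arctan2(21,141))
E
```

```text
16 P [ 556.2 -134.4  120. ] tips [ 628.  -174.1  119. ] [ 638.4 -144.6  119. ] ring [432.8 -58.4 117. ]
tipL 82.1 -0.506
tipR 82.9 -0.124
ring 144.9 2.59
fixed yaw -0.4038002980136992
22 P [ 560.4 -134.7  126. ] tips [ 631.6 -174.2  125. ] [ 642.  -144.9  125. ] ring [437.9 -59.3 123. ]
tipL 81.5 -0.506
tipR 82.2 -0.124
ring 143.8 2.59
fixed yaw -0.403750688608424
```

```bash
python3 - <<'E'
from h import *
crop("pics/side15.png","pics/s15z.png",205,125,50,95,6)
def c(x,y): return np.array([270+x/4,150+y/4])
a=plane("top",c(290,400),120);b=plane("top",c(257,522),120);print(a,b,np.arctan2(*(a-b)[1::-1]))
E
```

```text
[ 516.77283988 -132.19431265  120.        ] [ 454.21978514 -119.14718154  120.        ] -0.20562894854280703
```

View pics/s15z.png

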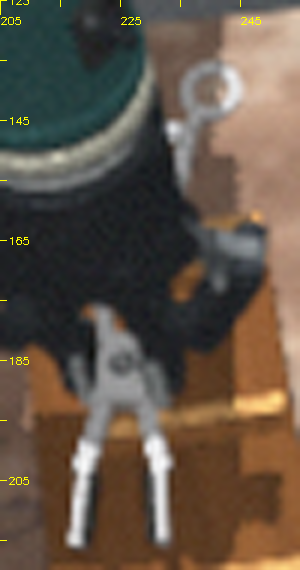

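>>> arm_command(series=[{"x":0,"y":0,"z":-0.1,"twist":0},{"x":0,"y":0,"z":-0.1,"twist":0},{"x":0,"y":0,"z":-0.1,"twist":0}], hand=255, grip_force=20)

```text
t: 13.35
eef_pos: [563.6, -127.8, 107.0]
orientation: [0.193, 0.981, 0.009, -0.003]
contact_force: [0.0, 0.8, -1.6]
width: 20.8
```

```bash
python3 - <<'E'
from h import *
go(581.7,-118.6,100,np.pi/2-.19-.19)
cv2.imwrite("pics/side16.png",robot.read_camera("side"))
crop("pics/side16.png","pics/s16z.png",195,125,70,100,6)
E
```

```text
t 13.35 pos [ 563.6 -127.8  107. ] yaw 1.183 tilt [-0.003  0.019 -1.   ] w 20.8 F [ 0.   0.8 -1.6]
twist -0.008
shift cm [-1.33  1.52  0.72] if moved before twist
toolx [-0.926  0.378  0.01 ] tooly [0.378 0.926 0.016]
```

View pics/s16z.png

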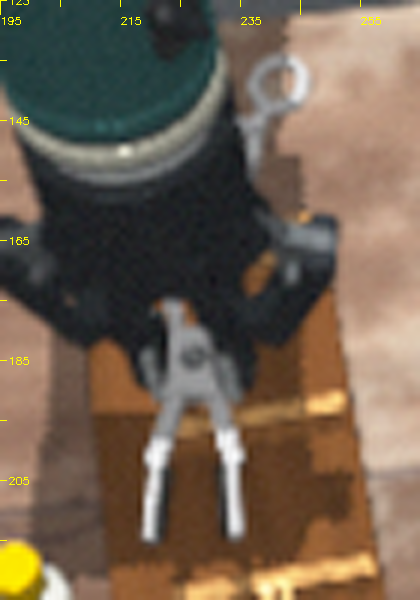

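>>> arm_command(series=[{"x":2,"y":0.1,"z":0,"twist":0},{"x":2,"y":0.1,"z":2,"twist":0},{"x":2,"y":0.1,"z":2,"twist":0},{"x":0,"y":0,"z":2,"twist":0},{"x":0,"y":0,"z":0.2,"twist":0}])

```text
t: 14.02
eef_pos: [509.6, -99.3, 46.5]
orientation: [0.191, 0.982, 0.009, -0.001]
contact_force: [0.1, -0.6, -0.8]
width: 20.7
```

```bash
python3 - <<'E'
from h import *
go(508.8,-102,22,np.pi/2-.19-.19)
cv2.imwrite("pics/side17.png",robot.read_camera("side"))
crop("pics/side17.png","pics/s17z.png",185,115,90,100,6)
E
```

```text
t 14.03 pos [509.6 -99.3  46.5] yaw 1.186 tilt [ 0.002  0.017 -1.   ] w 20.7 F [ 0.1 -0.6 -0.8]
twist -0.005
shift cm [-0.04 -0.32  2.45] if moved before twist
toolx [-0.927  0.375  0.005] tooly [0.375 0.927 0.017]
```

View pics/s17z.png

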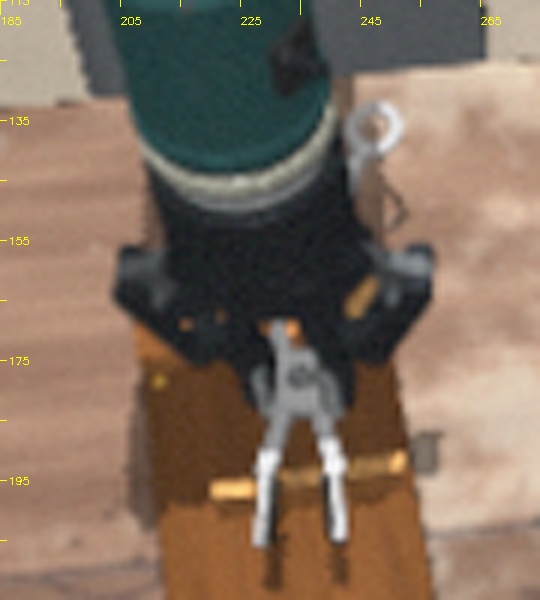

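>>> arm_command(series=[{"x":0,"y":-0.2,"z":1.4,"twist":0},{"x":0,"y":0,"z":0.7,"twist":0},{"x":0,"y":0,"z":0.2,"twist":0}])

```text
t: 14.45
eef_pos: [511.7, -101.8, 25.1]
orientation: [0.191, 0.982, 0.008, 0.002]
contact_force: [-0.0, -0.4, -1.4]
width: 21.1
```

```bash
python3 - <<'E'
from h import *
go(508.8,-102,20,np.pi/2-.19-.19)
E
```

```text
t 14.45 pos [ 511.7 -101.8   25.1] yaw 1.186 tilt [ 0.007  0.015 -1.   ] w 21.1 F [-0.  -0.4 -1.4]
twist -0.005
shift cm [ 0.26 -0.14  0.5 ] if moved before twist
toolx [-0.927  0.375 -0.001] tooly [0.375 0.927 0.017]
```

>>> arm_command(series=[{"x":0,"y":0,"z":0.3,"twist":0},{"x":0,"y":0,"z":0.2,"twist":0}])

```text
t: 14.7
eef_pos: [512.0, -101.9, 21.8]
orientation: [0.191, 0.982, 0.008, 0.002]
contact_force: [-6.7, 1.7, 12.3]
width: 21.0
```

```bash
python3 - <<'E'
from h import *
go(508.8,-102,20,np.pi/2-.19-.19)
E
```

```text
t 14.7 pos [ 512.  -101.9   21.8] yaw 1.186 tilt [ 0.007  0.015 -1.   ] w 21.0 F [-6.7  1.7 12.3]
twist -0.005
shift cm [ 0.3  -0.14  0.18] if moved before twist
toolx [-0.927  0.375 -0.001] tooly [0.375 0.927 0.017]
```

>>> arm_command(series=[{"x":0,"y":0,"z":-0.1,"twist":0},{"x":0,"y":0,"z":0,"twist":0},{"x":0,"y":0,"z":0,"twist":0}], hand=80)

```text
t: 15.08
eef_pos: [513.2, -102.2, 24.2]
orientation: [0.191, 0.982, 0.008, 0.004]
contact_force: [0.4, 0.8, -0.2]
width: 58.6
```

```bash
python3 - <<'E'
from h import *
go(508.8,-102,20,np.pi/2-.19-.19)
cv2.imwrite("pics/side18.png",robot.read_camera("side"))
crop("pics/side18.png","pics/s18z.png",185,115,90,100,6)
E
```

```text
t 15.07 pos [ 513.2 -102.2   24.2] yaw 1.186 tilt [ 0.011  0.014 -1.   ] w 58.6 F [ 0.4  0.8 -0.2]
twist -0.005
shift cm [ 0.42 -0.15  0.41] if moved before twist
toolx [-0.927  0.375 -0.004] tooly [0.375 0.927 0.017]
```

View pics/s18z.png

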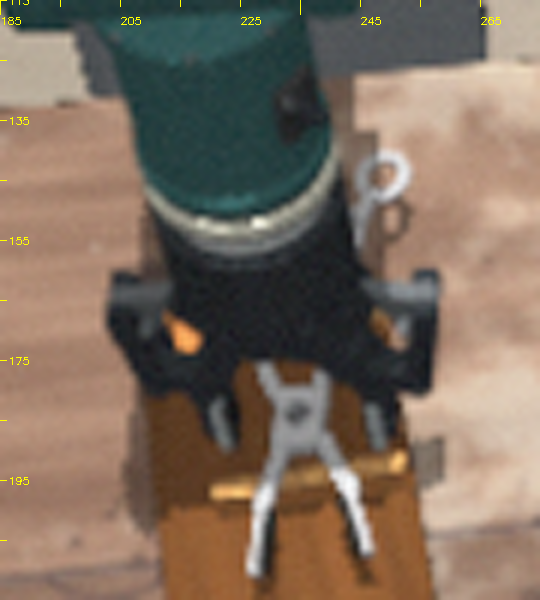

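```bash
python3 - <<'E'
from h import *
o=np.array([-2.2,-1.8])
def cs(x,y): return np.array([185+x/6,115+y/6])+o
P=plane("side",cs(298,410),40);L=plane("side",cs(258,572),38);R=plane("side",cs(365,548),38);F=plane("side",cs(384,175),37)
print(P.round(1),L.round(1),R.round(1),F.round(1))
for nm,q in(("tipL",L),("tipR",R),("ring",F)):
    d=(q-P)[:2];print(nm,np.hypot(*d).round(1),round(np.arctan2(d[1],d[0]),3))
d=(P-F)[:2];print("fixed yaw",np.arctan2(d[1],d[0])+np.arctan2(21,141))
go(*P[:2],20,np.pi/2-.4)
# box outline by eye: front corners
for q in((278,448),(325,442),(280,388),(322,375)): print(plane("side",cs(*q),40).round(1))
E
```

```text
[ 503.2 -105.    40. ] [ 574.4 -145.5   38. ] [580.  -99.8  38. ] [389. -27.  37.]
tipL 81.9 -0.517
tipR 77.0 0.069
ring 138.4 2.542
fixed yaw -0.45176244712459657
t 15.12 pos [ 513.3 -102.3   24.2] yaw 1.186 tilt [ 0.011  0.014 -1.   ] w 58.8 F [0.9 0.5 0.5]
twist 0.015
shift cm [ 0.83 -0.64  0.4 ] if moved before twist
toolx [-0.927  0.375 -0.004] tooly [0.375 0.927 0.017]
[ 519.  -119.2   40. ]
[523.6 -99.2  40. ]
[ 489.  -108.9   40. ]
[489.3 -89.5  40. ]
```

>>> arm_command(series=[{"x":0.75,"y":-0.5,"z":0.2,"twist":0.05},{"x":0,"y":0,"z":0.3,"twist":0},{"x":0,"y":0,"z":0,"twist":0}])

```text
t: 15.5
eef_pos: [504.7, -104.0, 18.7]
orientation: [0.216, 0.976, 0.008, 0.004]
contact_force: [1.0, -0.6, 0.4]
width: 58.6
```

```bash
python3 - <<'E'
from h import *
go(503.2,-105,18,np.pi/2-.43)
E
```

```text
t 15.5 pos [ 504.7 -104.    18.7] yaw 1.136 tilt [ 0.011  0.014 -1.   ] w 58.6 F [ 1.  -0.6  0.4]
twist -0.005
shift cm [ 0.09 -0.16  0.06] if moved before twist
toolx [-0.907  0.421 -0.004] tooly [0.421 0.907 0.018]
```

>>> arm_command(series=[{"x":0.1,"y":-0.1,"z":0,"twist":0},{"x":0,"y":0,"z":0,"twist":0},{"x":0,"y":0,"z":0,"twist":0},{"x":0,"y":0,"z":-0.5,"twist":0},{"x":0,"y":0,"z":-1.5,"twist":0},{"x":0,"y":0,"z":0,"twist":0}], hand=255, grip_force=40)

```text
t: 16.25
eef_pos: [503.7, -104.6, 40.1]
orientation: [0.215, 0.977, 0.008, 0.004]
contact_force: [-0.0, -0.1, -0.9]
width: 21.1
```

```bash
python3 - <<'E'
from h import *
go(503.2,-105,18,np.pi/2-.43)
cv2.imwrite("pics/side19.png",robot.read_camera("side"))
crop("pics/side19.png","pics/s19z.png",185,115,90,100,6)
E
```

```text
t 16.25 pos [ 503.7 -104.6   40.1] yaw 1.137 tilt [ 0.012  0.015 -1.   ] w 21.1 F [-0.  -0.1 -0.9]
twist -0.004
shift cm [ 0.04 -0.1   2.21] if moved before twist
toolx [-0.907  0.42  -0.004] tooly [0.42  0.907 0.018]
```

View pics/s19z.png

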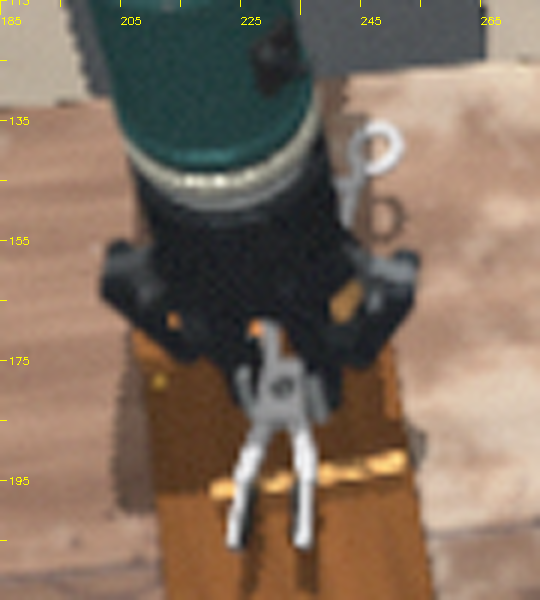

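```bash
python3 - <<'E'
from h import *
o=np.array([-2.2,-1.8])
def cs(x,y): return np.array([185+x/6,115+y/6])+o
z=61.4
P=plane("side",cs(284,388),z);L=plane("side",cs(236,545),z-2);R=plane("side",cs(303,545),z-2);F=plane("side",cs(378,147),z-3)
print(P.round(1),L.round(1),R.round(1),F.round(1))
for nm,q in(("tipL",L),("tipR",R),("ring",F)):
    d=(q-P)[:2];print(nm,np.hypot(*d).round(1),round(np.arctan2(d[1],d[0]),3))
d=(P-F)[:2];print("fixed yaw",np.arctan2(d[1],d[0])+np.arctan2(21,141))
crop("pics/side19.png","pics/s19y.png",215,160,40,50,12)
E
```

```text
[ 504.8 -109.1   61.4] [ 571.5 -151.1   59.4] [ 581.9 -125.2   59.4] [389.7 -28.   58.4]
tipL 78.8 -0.562
tipR 78.8 -0.207
ring 140.8 2.528
fixed yaw -0.4657465589230094
```

View pics/s19y.png

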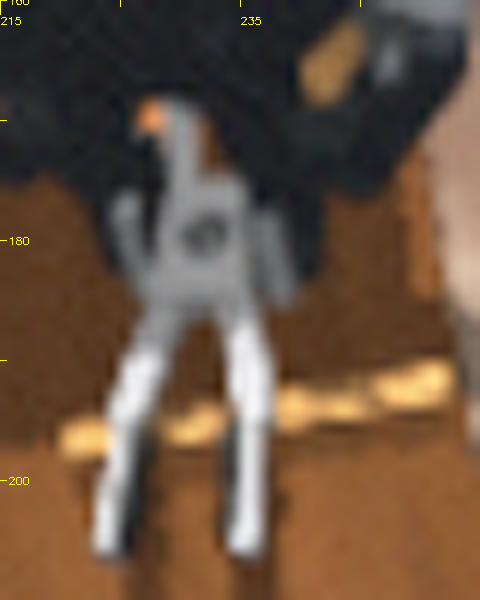

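```bash
python3 - <<'E'
from h import *
s=robot.observe();p=s["eef_pos"];R=Ro.from_quat(s["orientation"]).as_matrix()
im=cv2.resize(cv2.imread("pics/side19.png")[160:210,215:255],None,fx=12,fy=12,interpolation=cv2.INTER_CUBIC)
def put(w,col):
    q=(proj("side",w)+[2.2,1.8]-[215,160]+.5)*12
    cv2.polylines(im,[q.round().astype(int)],True,col,1)
T=lambda x,y,z:p+R@np.array([x,y,z])
for y in(10.5,-10.5):
    put([T(11,y,0),T(-11,y,0),T(-11,y,-21),T(11,y,-21)],(0,255,0))
for off,col in((0,(0,0,255)),):
    put([T(16-off,11,-21.3),T(-16-off,11,-21.3),T(-16-off,-11,-21.3),T(16-off,-11,-21.3)],col)
cv2.imwrite("pics/s19p.png",im)
E
```

```text
(no output)
```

View pics/s19p.png

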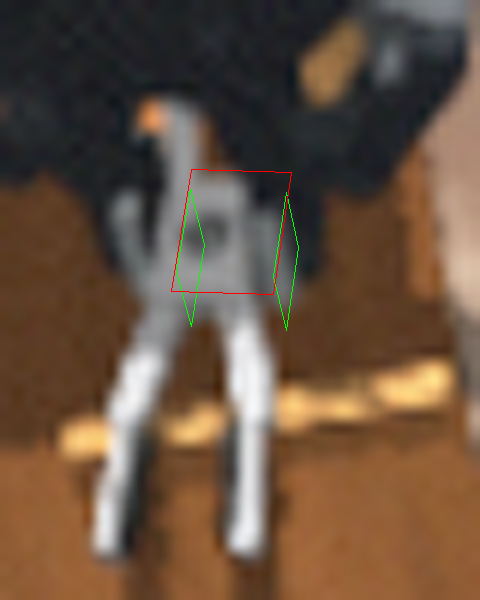

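>>> arm_command(series=[{"x":0,"y":0,"z":1.5,"twist":0},{"x":0,"y":0,"z":0.4,"twist":0},{"x":0,"y":0,"z":0.2,"twist":0}])

```text
t: 16.68
eef_pos: [502.4, -103.9, 18.6]
orientation: [0.215, 0.977, 0.008, 0.002]
contact_force: [-7.8, 1.8, 24.5]
width: 21.2
```

```bash
python3 - <<'E'
from h import *
go(503.2,-105,18,np.pi/2-.43)
E
```

```text
t 16.68 pos [ 502.4 -103.9   18.6] yaw 1.137 tilt [ 0.007  0.016 -1.   ] w 21.2 F [-7.8  1.8 24.5]
twist -0.004
shift cm [-0.12 -0.07  0.06] if moved before twist
toolx [-0.907  0.42  -0.   ] tooly [0.42  0.907 0.017]
```

>>> arm_command(series=[{"x":0,"y":0,"z":-0.05,"twist":0},{"x":0,"y":0,"z":0,"twist":0},{"x":0,"y":0,"z":0,"twist":0}], hand=130)

```text
t: 17.05
eef_pos: [502.5, -103.9, 18.6]
orientation: [0.215, 0.977, 0.008, 0.002]
contact_force: [0.9, -1.1, 0.5]
width: 41.6
```

```bash
python3 - <<'E'
from h import *
go(503.2,-105,18,np.pi/2-.43)
cv2.imwrite("pics/side20.png",robot.read_camera("side"))
crop("pics/side20.png","pics/s20z.png",205,150,55,68,8)
E
```

```text
t 17.05 pos [ 502.5 -103.9   18.6] yaw 1.137 tilt [ 0.007  0.016 -1.   ] w 41.6 F [ 0.9 -1.1  0.5]
twist -0.003
shift cm [-0.12 -0.07  0.06] if moved before twist
toolx [-0.908  0.42   0.   ] tooly [0.42  0.907 0.017]
```

View pics/s20z.png

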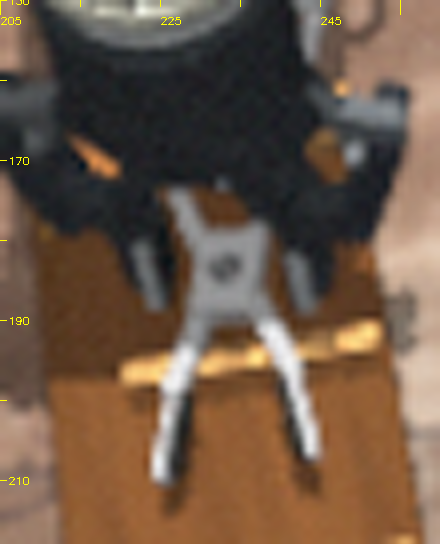

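>>> arm_command(series=[{"x":-0.6,"y":0,"z":0,"twist":0},{"x":0,"y":0,"z":0,"twist":0}])

```text
t: 17.35
eef_pos: [508.1, -106.6, 18.2]
orientation: [0.215, 0.977, 0.009, 0.002]
contact_force: [-0.3, 0.3, -0.6]
width: 42.1
```

>>> arm_command(series=[{"x":0,"y":0,"z":0,"twist":0},{"x":0,"y":0,"z":0,"twist":0},{"x":0,"y":0,"z":0,"twist":0}], hand=255)

```text
t: 17.73
eef_pos: [508.3, -106.7, 18.4]
orientation: [0.215, 0.977, 0.008, 0.002]
contact_force: [0.6, 0.1, 0.2]
width: 21.9
```

```bash
python3 - <<'E'
from h import *
go(503.2,-105,18,np.pi/2-.43)
cv2.imwrite("pics/side21.png",robot.read_camera("side"))
crop("pics/side21.png","pics/s21z.png",205,150,55,68,8)
E
```

```text
t 17.73 pos [ 508.3 -106.7   18.4] yaw 1.137 tilt [ 0.007  0.016 -1.   ] w 21.9 F [0.6 0.1 0.2]
twist -0.004
shift cm [ 0.54 -0.06  0.04] if moved before twist
toolx [-0.907  0.42   0.   ] tooly [0.42  0.907 0.017]
```

View pics/s21z.png

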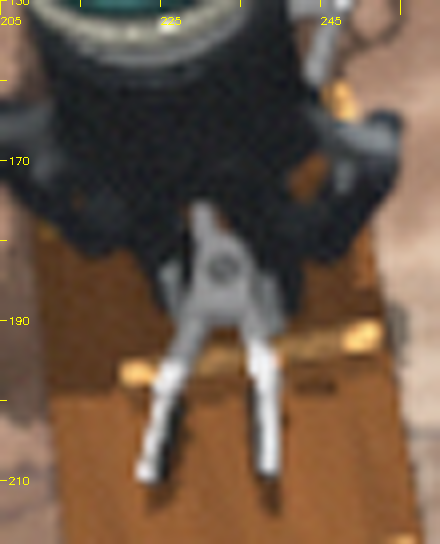

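>>> arm_command(series=[{"x":0,"y":0,"z":-1,"twist":0},{"x":0,"y":0,"z":-3,"twist":-0.04},{"x":0,"y":0,"z":-3,"twist":-0.09},{"x":0,"y":0,"z":0,"twist":0}])

```text
t: 18.27
eef_pos: [506.6, -107.4, 89.7]
orientation: [0.15, 0.989, 0.009, 0.001]
contact_force: [-0.2, -0.2, -1.5]
width: 21.8
```

```bash
python3 - <<'E'
from h import *
go(582,-117,90,np.pi/2-.30)
E
```

```text
t 18.27 pos [ 506.6 -107.4   89.7] yaw 1.271 tilt [ 0.004  0.017 -1.   ] w 21.8 F [-0.2 -0.2 -1.5]
twist -0.0
shift cm [-7.49  1.31 -0.02] if moved before twist
toolx [-0.955  0.296  0.001] tooly [0.296 0.955 0.017]
```

>>> arm_command(series=[{"x":-2.5,"y":0.4,"z":0,"twist":0},{"x":-2.5,"y":0.5,"z":0,"twist":0},{"x":-2.4,"y":0.4,"z":0,"twist":0},{"x":0,"y":0,"z":0,"twist":0},{"x":0,"y":0,"z":0,"twist":0}])

```text
t: 18.9
eef_pos: [578.2, -115.7, 82.3]
orientation: [0.153, 0.988, 0.009, -0.005]
contact_force: [0.1, -0.0, -0.6]
width: 22.1
```

```bash
python3 - <<'E'
from h import *
go(582,-117,90,np.pi/2-.30)
for n in("side","top"):cv2.imwrite(f"pics/{n}22.png",robot.read_camera(n))
crop("pics/side22.png","pics/s22z.png",200,150,70,105,6)
crop("pics/top22.png","pics/t22z.png",290,165,100,130,4)
E
```

```text
t 18.9 pos [ 578.2 -115.7   82.3] yaw 1.263 tilt [-0.008  0.02  -1.   ] w 22.1 F [ 0.1 -0.  -0.6]
twist -0.007
shift cm [-0.39  0.01 -0.78] if moved before twist
toolx [-0.953  0.302  0.013] tooly [0.303 0.953 0.017]
```

View pics/s22z.png

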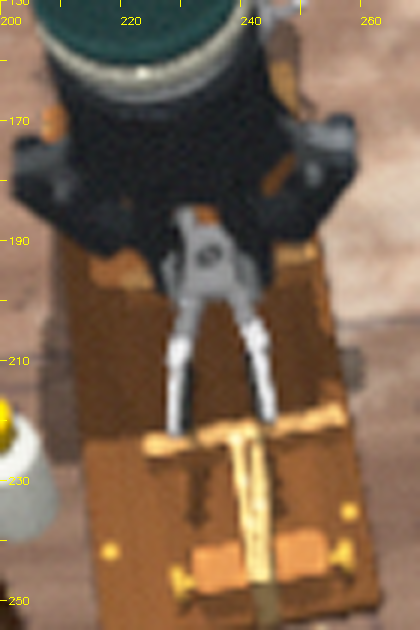

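View pics/t22z.png

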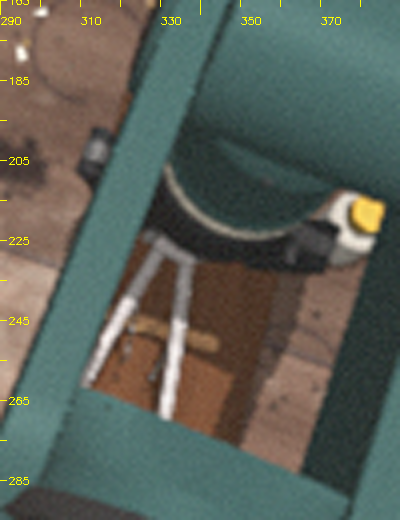

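```bash
python3 - <<'E'
from h import *
def cs(x,y): return np.array([200+x/6,150+y/6])
for o in([0,-1.8],[-2.2,-1.8]):
    o=np.array(o,float)
    P=plane("side",cs(208,255)+o,104);L=plane("side",cs(178,432)+o,102);R=plane("side",cs(266,418)+o,102)
    B=plane("side",cs(233,432)+o,57);B2=plane("side",cs(257,429)+o,57)
    th=-.19;c,s=np.cos(th),np.sin(th);Q=lambda w:np.array([[c,s],[-s,c]])@(w[:2]-P[:2])
    print("P",P.round(1),"rel stand-axes: L",Q(L).round(1),"R",Q(R).round(1),"blank -y edge",Q(B).round(1),"+y edge",Q(B2).round(1))
    S=[np.array(q)+o for q in[(257.4,219.2),(224.4,224.2),(252,191.8),(220.6,196.8)]]
    t,tt,r=fit([(33,42),(33,-42),(-50,42),(-50,-42)],[plane("side",p,30)[:2] for p in S]);print("stand",t,tt, "pivot in stand",Q(P)-0, (np.array([[c,s],[-s,c]])@(P[:2]-tt)).round(1))
E
```

```text
P [ 574.7 -113.9  104. ] rel stand-axes: L [ 76.9 -21.1] R [77.3 13. ] blank -y edge [55.9 -2.1] +y edge [56.3  7.7]
stand -0.1865879638262143 [ 582.62025229 -113.87398244] pivot in stand [0. 0.] [-7.7 -1.5]
P [ 572.8 -118.8  104. ] rel stand-axes: L [ 77.  -20.8] R [77.3 13.2] blank -y edge [55.8 -2.2] +y edge [56.3  7.6]
stand -0.18515740839082764 [ 580.51966006 -119.11399493] pivot in stand [0. 0.] [-7.7 -1.1]
```

>>> arm_command(series=[{"x":-0.75,"y":0.35,"z":0,"twist":-0.065},{"x":0,"y":0,"z":0.5,"twist":0},{"x":0,"y":0,"z":0,"twist":0}])

```text
t: 19.38
eef_pos: [584.3, -114.3, 77.2]
orientation: [0.121, 0.993, 0.01, -0.005]
contact_force: [-0.3, 0.0, -2.0]
width: 21.9
```

```bash
python3 - <<'E'
from h import *
go(587,-115,60,np.pi/2-.25)
for n in("side",):cv2.imwrite(f"pics/{n}23.png",robot.read_camera(n))
crop("pics/side23.png","pics/s23z.png",200,150,70,105,6)
E
```

```text
t 19.38 pos [ 584.3 -114.3   77.2] yaw 1.328 tilt [-0.009  0.02  -1.   ] w 21.9 F [-0.3  0.  -2. ]
twist 0.007
shift cm [-0.3  -0.03  1.71] if moved before twist
toolx [-0.971  0.24   0.013] tooly [0.24  0.971 0.018]
```

View pics/s23z.png

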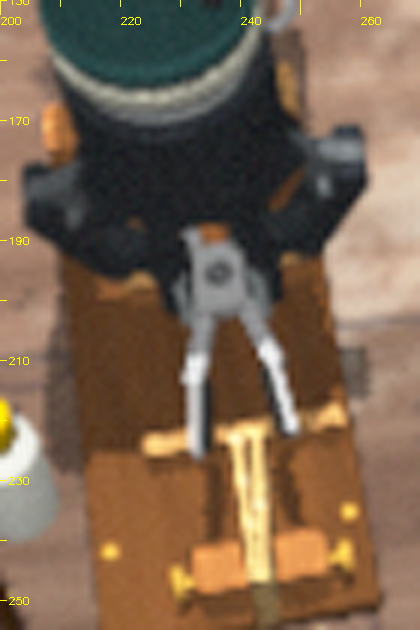

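```bash
python3 - <<'E'
from h import *
def cs(x,y): return np.array([200+x/6,150+y/6])
o=np.array([-1,-1.8])
P=plane("side",cs(218,272)+o,98.8);L=plane("side",cs(198,452)+o,97);R=plane("side",cs(291,430)+o,97)
B=plane("side",cs(233,432)+o,57);B2=plane("side",cs(257,429)+o,57)
th=-.19;c,s=np.cos(th),np.sin(th);Q=lambda w:np.array([[c,s],[-s,c]])@(w[:2]-P[:2])
print("rel: L",Q(L).round(1),"R",Q(R).round(1),"blank",Q(B).round(1),Q(B2).round(1))
E
```

```text
rel: L [ 78.9 -17.5] R [76.1 19. ] blank [50.4 -4.9] [50.9  4.9]
```

>>> arm_command(series=[{"x":-0.1,"y":0,"z":1.5,"twist":0},{"x":0,"y":0,"z":1.5,"twist":0},{"x":0,"y":0,"z":1.5,"twist":0},{"x":0,"y":0,"z":0.2,"twist":0}])

```text
t: 19.92
eef_pos: [583.9, -113.5, 26.3]
orientation: [0.122, 0.993, 0.01, -0.006]
contact_force: [-0.9, 1.0, -2.0]
width: 21.7
```

```bash
python3 - <<'E'
from h import *
go(587,-115,19,np.pi/2-.25)
for n in("side",):cv2.imwrite(f"pics/{n}24.png",robot.read_camera(n))
crop("pics/side24.png","pics/s24z.png",200,150,70,105,6)
E
```

```text
t 19.93 pos [ 583.9 -113.5   26.3] yaw 1.327 tilt [-0.01   0.021 -1.   ] w 21.7 F [-0.9  1.  -2. ]
twist 0.006
shift cm [-0.35 -0.08  0.72] if moved before twist
toolx [-0.97   0.241  0.015] tooly [0.241 0.97  0.018]
```

View pics/s24z.png

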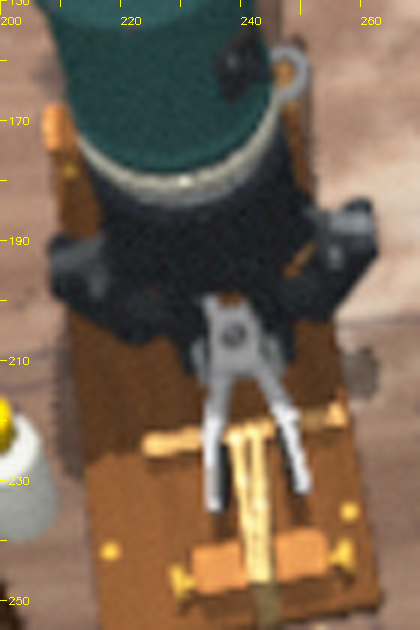

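Jaws straddle the slips (tips at crop 214,505 and 303,490). Lower the last 7 mm.

>>> arm_command(series=[{"x":0,"y":0,"z":0.4,"twist":0},{"x":0,"y":0,"z":0.25,"twist":0},{"x":0,"y":0,"z":0.1,"twist":0}])

```text
t: 20.35
eef_pos: [585.1, -113.8, 20.3]
orientation: [0.122, 0.993, 0.009, -0.005]
contact_force: [-1.5, 0.1, 0.1]
width: 21.7
```

```bash
python3 - <<'E'
from h import *
go(587,-115,19,np.pi/2-.25)
E
```

```text
t 20.35 pos [ 585.1 -113.8   20.3] yaw 1.327 tilt [-0.007  0.019 -1.   ] w 21.7 F [-1.5  0.1  0.1]
twist 0.006
shift cm [-0.22 -0.07  0.13] if moved before twist
toolx [-0.97   0.241  0.012] tooly [0.241 0.97  0.017]
```

>>> arm_command(series=[{"x":0,"y":0,"z":0.15,"twist":0},{"x":0,"y":0,"z":0.05,"twist":0}])

```text
t: 20.6
eef_pos: [585.2, -114.0, 19.5]
orientation: [0.122, 0.993, 0.009, -0.004]
contact_force: [-1.7, -0.1, 2.5]
width: 21.7
```

>>> arm_command(series=[{"x":0,"y":0,"z":0,"twist":0},{"x":0,"y":0,"z":0,"twist":0},{"x":0,"y":0,"z":0,"twist":0},{"x":0,"y":0,"z":0,"twist":0}], hand=100)

```text
t: 21.1
eef_pos: [586.5, -114.1, 20.0]
orientation: [0.122, 0.993, 0.009, -0.003]
contact_force: [0.1, 0.1, 0.8]
width: 52.0
```

```bash
python3 - <<'E'
from h import *
go(587,-115,19,np.pi/2-.25)
for n in("side",):cv2.imwrite(f"pics/{n}25.png",robot.read_camera(n))
crop("pics/side25.png","pics/s25z.png",190,130,80,115,5)
E
```

```text
t 21.1 pos [ 586.5 -114.1   20. ] yaw 1.327 tilt [-0.003  0.018 -1.   ] w 52.0 F [0.1 0.1 0.8]
twist 0.006
shift cm [-0.08 -0.08  0.1 ] if moved before twist
toolx [-0.97   0.241  0.008] tooly [0.241 0.97  0.017]
```

View pics/s25z.png

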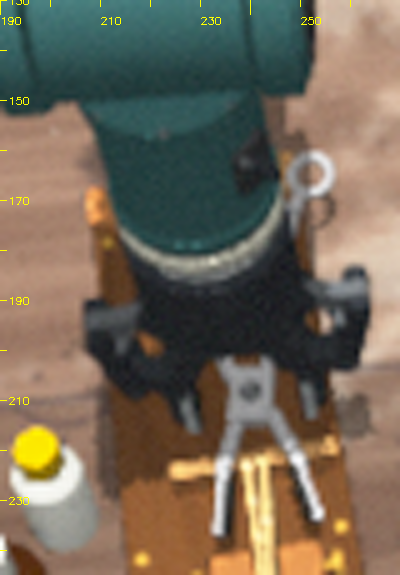

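>>> arm_command(series=[{"x":0,"y":0,"z":-2,"twist":0},{"x":0,"y":0,"z":-5,"twist":0},{"x":2,"y":5,"z":-2,"twist":0},{"x":2,"y":6,"z":0,"twist":0},{"x":2,"y":6,"z":0,"twist":0},{"x":2,"y":6,"z":0,"twist":0},{"x":0,"y":0,"z":0,"twist":0}], hand=0)

```text
t: 22.02
eef_pos: [565.8, 129.9, 118.2]
orientation: [0.123, 0.992, 0.011, -0.001]
contact_force: [-0.1, -1.0, 0.1]
width: 85.1
```

```bash
python3 - <<'E'
from h import *
for n in("side","top"):cv2.imwrite(f"pics/{n}26.png",robot.read_camera(n))
go(490,-98,100,np.pi/2-.19)
crop("pics/side26.png","pics/s26z.png",190,130,80,115,5)
crop("pics/top26.png","pics/t26z.png",280,165,110,140,4)
E
```

```text
t 22.12 pos [566.4 126.2 117.9] yaw 1.319 tilt [-0.     0.019 -1.   ] w 85.2 F [-0.7 -0.4  0.2]
twist -0.062
shift cm [  1.8  -23.64   1.36] if moved before twist
toolx [-0.968  0.249  0.005] tooly [0.249 0.968 0.019]
```

View pics/s26z.png

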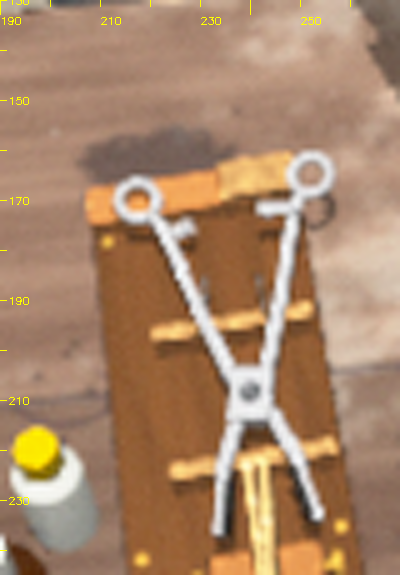

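View pics/t26z.png

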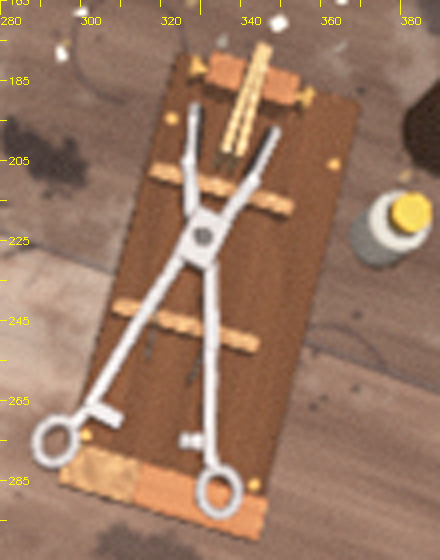

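```bash
python3 - <<'E'
from h import *
c=lambda x,y:(280+x/4,165+y/4)
w=[plane("top",c(*q),30)[:2] for q in[(152,170),(291,209),(115,305),(257,345)]]
th,t,r=fit([(33,42),(33,-42),(-50,42),(-50,-42)],w);print("stand",th,t.round(1),r.round(1).tolist())
R=np.array([[np.cos(th),-np.sin(th)],[np.sin(th),np.cos(th)]])
P=plane("top",c(203,236),40)
for nm,q,z in(("pivot",(203,236),40),("fixring",(56,442),37),("freering",(219,491),37),("freetip",(196,108),38),("fixtip",(276,132),38),("fixhandle",(133,342),37),("freehandle",(211,360),37)):
    p=plane("top",c(*q),z);print(nm,p.round(1),"stand",(R.T@(p[:2]-t)).round(1), "d",np.hypot(*(p-P)[:2]).round(1))
F=plane("top",c(56,442),37);d=(P-F)[:2];y=np.arctan2(d[1],d[0])+np.arctan2(21,141)
print("fixed yaw",y,"rel",y-th)
a=y-th; pv=R.T@(P[:2]-t); Ra=np.array([[np.cos(a),-np.sin(a)],[np.sin(a),np.cos(a)]]);print("bite",pv+Ra@[62,-4.5],"fixsq",pv+Ra@[-96,15.7])
E
```

```text
stand -0.18795094207669294 [ 581.8 -118.4] [[0.4, 0.2], [0.4, -0.3], [-0.3, 0.2], [-0.6, -0.1]]
pivot [ 583.5 -114.4   40. ] stand [0.9 4.2] d 0.0
fixring [460.5 -40.7  37. ] stand [-133.7   53.7] d 143.4
freering [ 442.1 -132.6   37. ] stand [-134.6  -40.1] d 142.5
freetip [ 659.2 -105.8   38. ] stand [73.6 26.8] d 76.2
fixtip [ 649.1 -153.1   38. ] stand [ 72.5 -21.5] d 76.1
fixhandle [519.8 -79.3  37. ] stand [-68.2  26.9] d 72.7
freehandle [ 513.8 -123.7   37. ] stand [-65.9 -18. ] d 70.4
fixed yaw -0.3924376184552175 rel -0.20448667637852458
bite [ 60.7146737  -12.79320337] fixsq [-89.89154774  39.07013689]
```

>>> arm_command(series=[{"x":0.4,"y":-4.7,"z":0,"twist":0},{"x":0.4,"y":-4.7,"z":0,"twist":0},{"x":0.4,"y":-4.7,"z":0,"twist":0},{"x":0.4,"y":-4.7,"z":0,"twist":0},{"x":0.3,"y":-4.2,"z":0,"twist":0},{"x":0,"y":0,"z":0,"twist":-0.06},{"x":0,"y":0,"z":0,"twist":0}], hand=0)

```text
t: 23.0
eef_pos: [486.0, -110.5, 113.0]
orientation: [0.104, 0.995, 0.007, -0.001]
contact_force: [0.5, 0.6, 0.2]
width: 85.5
```

```bash
python3 - <<'E'
from h import *
go(488.9,-98.7,60,np.pi/2-.188)
E
```

```text
t 23.0 pos [ 486.  -110.5  113. ] yaw 1.363 tilt [-0.     0.014 -1.   ] w 85.5 F [0.5 0.6 0.2]
twist -0.02
shift cm [-0.06  1.14  5.31] if moved before twist
toolx [-0.978  0.206  0.003] tooly [0.206 0.978 0.014]
```

>>> arm_command(series=[{"x":0,"y":1.1,"z":2,"twist":-0.02},{"x":0,"y":0,"z":3,"twist":0},{"x":0,"y":0,"z":1.5,"twist":0},{"x":0,"y":0,"z":0,"twist":0},{"x":0,"y":0,"z":0,"twist":0}])

```text
t: 23.62
eef_pos: [489.3, -101.8, 48.3]
orientation: [0.097, 0.995, 0.006, 0.001]
contact_force: [0.4, 0.2, 1.0]
width: 85.3
```

```bash
python3 - <<'E'
from h import *
go(488.9,-98.7,16,np.pi/2-.188)
for n in("side",):cv2.imwrite(f"pics/{n}27.png",robot.read_camera(n))
crop("pics/side27.png","pics/s27z.png",190,110,80,115,5)
E
```

```text
t 23.62 pos [ 489.3 -101.8   48.3] yaw 1.376 tilt [ 0.003  0.012 -1.   ] w 85.3 F [0.4 0.2 1. ]
twist -0.007
shift cm [0.1  0.25 3.23] if moved before twist
toolx [-0.981  0.194 -0.001] tooly [0.194 0.981 0.013]
```

View pics/s27z.png

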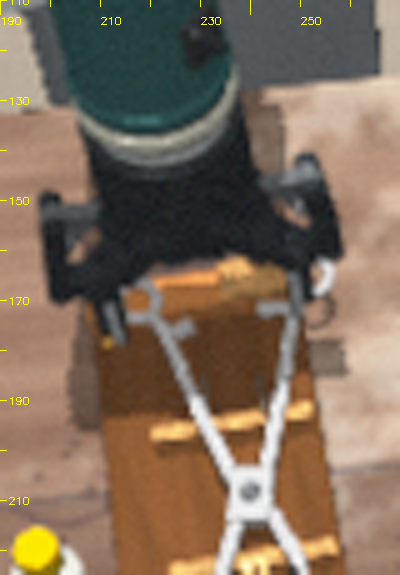

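>>> arm_command(series=[{"x":0.1,"y":0.75,"z":0,"twist":-0.007},{"x":0,"y":0,"z":1,"twist":0},{"x":0,"y":0,"z":1,"twist":0},{"x":0,"y":0,"z":0,"twist":0}])

```text
t: 24.18
eef_pos: [491.1, -93.5, 28.9]
orientation: [0.093, 0.996, 0.006, 0.003]
contact_force: [0.2, -0.7, -0.1]
width: 85.4
```

```bash
python3 - <<'E'
from h import *
go(488.9,-94.7,16,np.pi/2-.188)
for n in("side",):cv2.imwrite(f"pics/{n}28.png",robot.read_camera(n))
crop("pics/side28.png","pics/s28z.png",190,110,80,115,5)
E
```

```text
t 24.18 pos [491.1 -93.5  28.9] yaw 1.384 tilt [ 0.006  0.011 -1.   ] w 85.4 F [ 0.2 -0.7 -0.1]
twist 0.001
shift cm [ 0.2  -0.17  1.28] if moved before twist
toolx [-0.983  0.186 -0.004] tooly [0.186 0.982 0.012]
```

View pics/s28z.png

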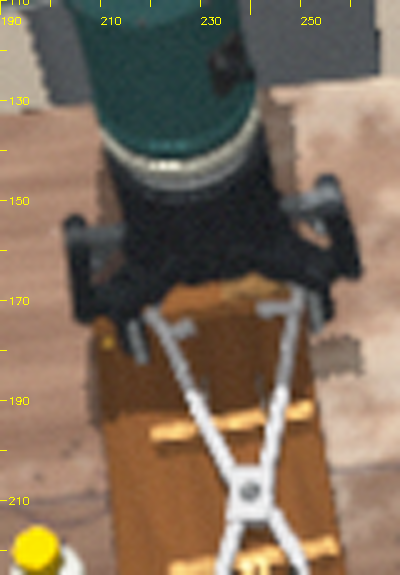

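>>> arm_command(series=[{"x":0.3,"y":-0.1,"z":0.6,"twist":0},{"x":0.1,"y":0,"z":0.5,"twist":0},{"x":0,"y":0,"z":0,"twist":0}])

```text
t: 24.6
eef_pos: [487.1, -94.0, 17.6]
orientation: [0.094, 0.996, 0.006, 0.003]
contact_force: [0.2, -0.2, -0.4]
width: 85.3
```

```bash
python3 - <<'E'
from h import *
go(488.9,-94.7,16,np.pi/2-.188)
E
```

```text
t 24.6 pos [487.1 -94.   17.6] yaw 1.383 tilt [ 0.007  0.011 -1.   ] w 85.3 F [ 0.2 -0.2 -0.4]
twist 0.001
shift cm [-0.19 -0.04  0.16] if moved before twist
toolx [-0.982  0.186 -0.005] tooly [0.186 0.982 0.012]
```

>>> arm_command(series=[{"x":0,"y":0,"z":0.05,"twist":0},{"x":0,"y":-0.15,"z":0,"twist":0},{"x":0,"y":-0.15,"z":0,"twist":0},{"x":0,"y":-0.1,"z":0,"twist":0}], hand=125, grip_force=30)

```text
t: 25.1
eef_pos: [487.4, -97.2, 18.5]
orientation: [0.093, 0.996, 0.007, 0.004]
contact_force: [-0.7, 1.5, 1.8]
width: 43.7
```

```bash
python3 - <<'E'
from h import *
go(487,-99,16,np.pi/2-.188)
for n in("side",):cv2.imwrite(f"pics/{n}29.png",robot.read_camera(n))
crop("pics/side29.png","pics/s29z.png",190,130,80,115,5)
E
```

```text
t 25.1 pos [487.4 -97.2  18.5] yaw 1.384 tilt [ 0.01   0.013 -1.   ] w 43.7 F [-0.7  1.5  1.8]
twist 0.001
shift cm [ 0.   -0.19  0.25] if moved before twist
toolx [-0.982  0.186 -0.007] tooly [0.186 0.982 0.014]
```

View pics/s29z.png

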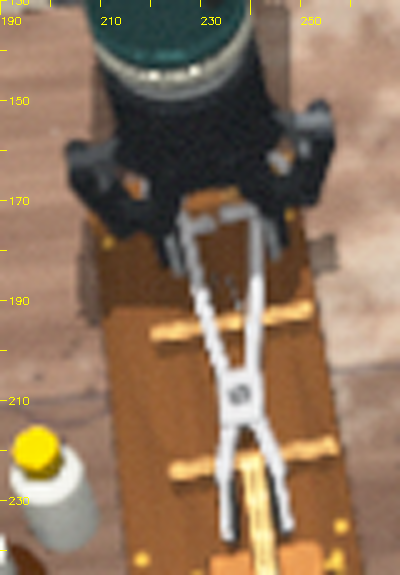

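>>> arm_command(series=[{"x":0,"y":0,"z":0,"twist":0},{"x":0,"y":0,"z":0,"twist":0},{"x":0,"y":0,"z":0,"twist":0},{"x":0,"y":0,"z":0,"twist":0}], hand=255, grip_force=30)

```text
t: 25.65
eef_pos: [487.1, -97.7, 19.3]
orientation: [0.095, 0.995, 0.006, 0.004]
contact_force: [-2.2, 0.6, 2.8]
width: 23.0
```

```bash
python3 - <<'E'
from h import *
go(487,-99,16,np.pi/2-.188)
for n in("side",):cv2.imwrite(f"pics/{n}30.png",robot.read_camera(n))
crop("pics/side30.png","pics/s30z.png",190,130,80,115,5)
E
```

```text
t 25.65 pos [487.1 -97.7  19.3] yaw 1.381 tilt [ 0.009  0.012 -1.   ] w 23.0 F [-2.2  0.6  2.8]
twist -0.001
shift cm [-0.01 -0.13  0.33] if moved before twist
toolx [-0.982  0.188 -0.007] tooly [0.188 0.982 0.014]
```

View pics/s30z.png

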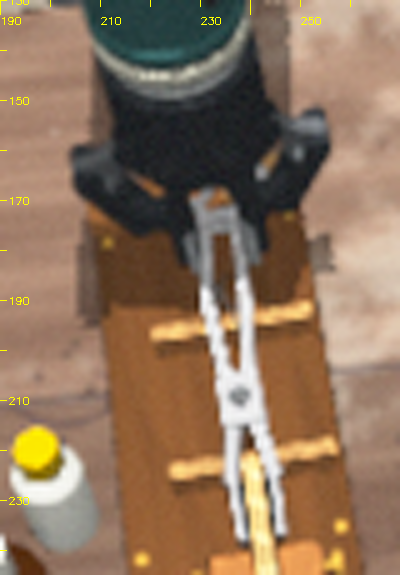

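>>> arm_command(series=[{"x":0,"y":0,"z":0,"twist":0},{"x":0,"y":0,"z":0,"twist":0},{"x":0,"y":0,"z":0,"twist":0}], hand=255, grip_force=38)

```text
t: 26.08
eef_pos: [487.0, -97.8, 19.4]
orientation: [0.095, 0.995, 0.006, 0.004]
contact_force: [-1.2, 1.8, 3.7]
width: 21.4
```

>>> arm_command(series=[{"x":0,"y":0,"z":0,"twist":0},{"x":0,"y":0,"z":0,"twist":0},{"x":0,"y":0,"z":0,"twist":0},{"x":0,"y":0,"z":0,"twist":0}], hand=70)

```text
t: 26.58
eef_pos: [486.9, -98.3, 17.9]
orientation: [0.094, 0.996, 0.006, 0.004]
contact_force: [-0.6, 0.1, 0.4]
width: 62.0
```

>>> arm_command(series=[{"x":0,"y":0,"z":-2,"twist":0},{"x":0,"y":0,"z":-5,"twist":0},{"x":0,"y":4,"z":-2,"twist":0},{"x":0,"y":6,"z":0,"twist":0},{"x":0,"y":6,"z":0,"twist":0},{"x":0,"y":6,"z":0,"twist":0},{"x":0,"y":0,"z":0,"twist":0}])

```text
t: 27.45
eef_pos: [529.8, 122.4, 114.0]
orientation: [0.095, 0.995, 0.007, 0.005]
contact_force: [0.4, -0.8, 0.7]
width: 62.2
```

```bash
python3 - <<'E'
from h import *
for n in("side","top"):cv2.imwrite(f"pics/{n}31.png",robot.read_camera(n))
go(487,-99,16,np.pi/2-.188)
crop("pics/side31.png","pics/s31z.png",190,140,80,115,5)
crop("pics/top31.png","pics/t31z.png",280,165,110,140,4)
E
```

```text
t 27.55 pos [529.5 118.9 113.8] yaw 1.376 tilt [ 0.011  0.01  -1.   ] w 61.7 F [-0.2  0.4  0. ]
twist -0.007
shift cm [  0.03 -22.31   9.51] if moved before twist
toolx [-0.981  0.194 -0.009] tooly [0.194 0.981 0.012]
```

View pics/s31z.png

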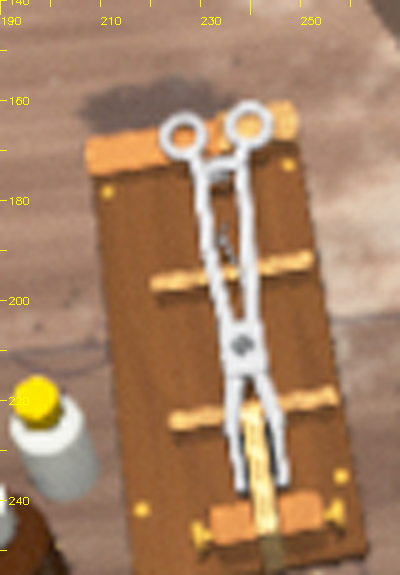

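View pics/t31z.png

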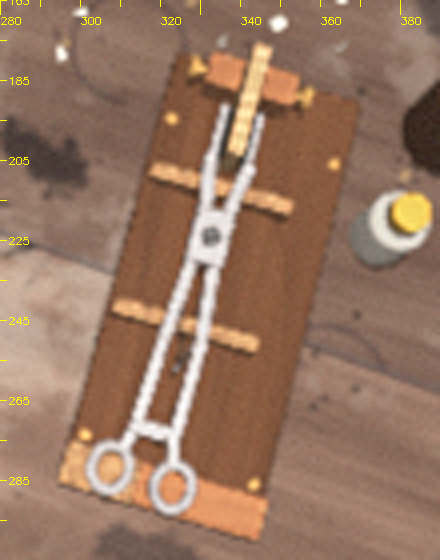

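```bash
python3 - <<'E'
from h import *
def circ(f,box,n,z):
    im=cv2.imread(f);x0,y0,w,h=box;g=im[y0:y0+h,x0:x0+w].astype(int)
    # grey (low saturation), bright = steel
    m=((g.max(2)-g.min(2)<38)&(g.min(2)>105)).astype(np.uint8)
    return m
c=lambda x,y:(280+x/4,165+y/4)
th,t=-.188,np.array([581.8,-118.4]);R=np.array([[np.cos(th),-np.sin(th)],[np.sin(th),np.cos(th)]])
A=plane("top",c(110,467),37);B=plane("top",c(172,488),37);P=plane("top",c(211,236),40)
T1=plane("top",c(224,108),38);T2=plane("top",c(259,118),38)
print("ring sep now",np.linalg.norm(A-B));a=plane("top",(183.75,245),37);b=plane("top",(199.5,247),37);print("start",np.linalg.norm(a-b))
for q in(A,B,P,T1,T2):print((R.T@(q[:2]-t)).round(1))
d=(P-A)[:2];y=np.arctan2(d[1],d[0])+np.arctan2(21,141);print("fixed rel yaw",y-th)
y-=th;Ra=np.array([[np.cos(y),-np.sin(y)],[np.sin(y),np.cos(y)]]);print("bite",R.T@(P[:2]-t)+Ra@[62,-4.5])
# side comparision
s=lambda x,y:np.array([190+x/5,140+y/5])+[-1,-1.8]
print("side now",np.linalg.norm(plane("side",s(183,135),37)-plane("side",s(249,124),37)),"start",np.linalg.norm(plane("side",(329.1,151.4),37)-plane("side",(341.3,147.5),37)),"1st tooth",np.linalg.norm(plane("side",(328.1,151.7),37)-plane("side",(341.9,147.6),37)))
for o,n in((0,0),):
  im0=cv2.imread("pics/top0.png")[225:262,170:220];im1=cv2.imread("pics/top31.png")[262:300,295:345]
  cv2.imwrite("pics/cmp.png",np.hstack([cv2.resize(im0,(400,300)),cv2.resize(im1,(400,300))]))
E
```

```text
ring sep now 35.9605894040638
start 36.05514832682131
[-138.6   21.3]
[-140.1  -14.7]
[ 2.2 -0.2]
[78.2 11.1]
[ 78. -10.]
fixed rel yaw -0.00331753665456222
bite [64.1782736  -4.88762447]
side now 36.1747431229731 start 37.377284927164375 1st tooth 41.806489401035485
```

View pics/cmp.png

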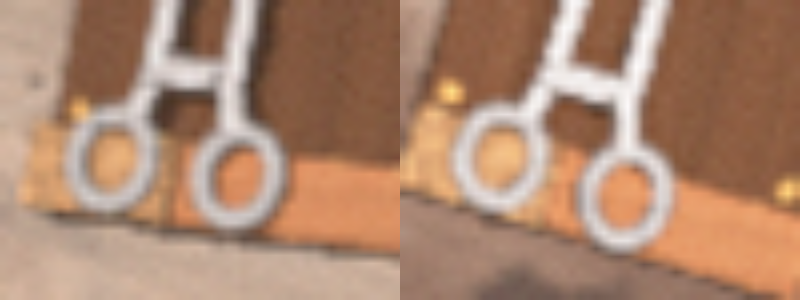

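```bash
python3 - <<'E'
from station import robot
print(robot.finish_job())
E
```

```text
the job is handed in; nothing more can be done
None
```

The clamp is now on the fresh stand, locked on what measures as its second tooth and holding the slips shut. I handed the job in at about 27.6 s of the 56 s allowed, and `finish_job` gave no verdict.

**What I did**
- **Release:** The first press on the sprung ring only dropped the clamp to its first tooth, and the second slipped off. The third, at the back of the ring, released it and it sprang open.
- **Carrying:** I lifted the clamp by its box joint, but the grip part-closed the jaws to about 0.2 rad by my estimate. I set it down at the tail end of the fresh stand and regripped it twice, until the jaws were about 0.25 rad open. I then laid it on the saddles with a jaw on each side of the slips and let go, and it opened fully again.
- **Squeeze:** I squeezed the handles to a 21.4 mm finger opening at 38 N, opened the fingers and moved the arm clear.

**Last checks**
- **Second tooth:** The rings are 36.0 mm apart in the top view, against 36.1 mm when the clamp was locked at the start. When the clamp sat on the first tooth they were about 41 mm apart.
- **Position:** With the clamp lying open, the pad point (`clamp_bite`) was at about x = 61 mm, y = -13 mm in the stand frame. It is now at about x = 64 mm, y = -4.9 mm, in line with the stand.
- **By eye only:** In the last pictures the slips look shut and the clamp looks level on the saddles. The glue bottle stands where it was. I did not re-measure the brown bottle or the jar at the end.

**Disagreements**
- **Side camera:** It was off by about 2 pixels, and the sideways part of that error changed from place to place. I relied mainly on the top camera and compared parts within the same picture.
- **Ring spacing:** The rings measured 36 mm apart when locked, where the text's figures give 45 mm.

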